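# Reassemble the pod holder on its turntable

## Robot

A 6-joint arm with a two-finger parallel gripper is mounted at the origin on the work surface. World frame = base frame: x ahead of the robot, y to its left, z up, the work surface at z = 0. Lengths are in m, angles in rad, forces in N, time in s.
With the tool pointing down it reaches from about 0.35 to 0.875 m from the base axis. Payload 4.2 kg.
Tool frame: the origin (TCP) lies at the very end of the fingers, on their centre line; the grasp point (between the pads) lies 19 mm behind it; z points along the fingers, x is the direction in which the jaws open and shut, and the axes are right-handed (so a half turn about z gives the same grasp; the last joint's range is limited). The gripper opens to 85 mm and grips with 20 to 120 N. Pads are 22 mm wide; open, the fingers measure 114 mm over their backs; the gripper's body (76 mm by 85 mm) begins 54 mm behind the grasp point. The pads swing forward as they close: fully open they stand 13 mm farther back than shut.
Start: joints at [1.391, 0.385, 0.008, 0, -1.194, -0.259], TCP at [0.265, 0.566, 0.231] pointing down, gripper open.
Joint ranges: [-3.14, 3.14], [-1.21, 2.06], [-1.07, 1.41], [-3.16, 2.05], [-2.99, -0.16], [-3.1, 3.1]. Speed limits (rad/s): [2.79, 2.79, 3.14, 3.14, 3.14, 3.14].

## Interface

Orientations are given as [roll, pitch, yaw] about the fixed x, y, z axes, in that order (R = Rz(yaw) Ry(pitch) Rx(roll)).
In Python, from plant import readout, imaging, manip, finder gives the robot as it stands.
- The arm moves only by the shell command python3 -m pendant 'ROWS' [OPENING]. ROWS is text: rows parted by semicolons, each of 6 numbers parted by spaces: the shift along the tool's x, y, z in m, then the turn, a rotation vector about the tool's x, y, z in units of 6 degrees (1.0 is 6 degrees). In form: dx dy dz ax ay az; .... A call has 1 to 10 rows; each row is the pose to reach, as a shift and turn from the pose measured when the call began, along the tool's axes at that moment; what a row does not reach only later rows make up. A row lasts 1/10 s, in which the tool goes at most 50 mm and 8.59 degrees, less where a joint would pass 70% of its speed; a pose out of reach is approached as far as the arm can. A call with a gripper value outside its range is refused whole. OPENING is the finger opening in m, from 0 to 0.0854, set as the call begins (- or left out, the last holds). The fingers move at their own pace and stop on an object; the grip force is fixed at half the most. Time passes only in rows, so rows that repeat a pose let the fingers close. It gives the time, the measured TCP pose, the force and the opening at its end, in the units of the state.
- readout.state(): the state, without advancing time (a new reading comes with each control period).
- imaging.grab_frame(name): name is "side" or "top" or "wrist"; returns a dict with "image" (480x640x3 uint8, blue, green, red), "intrinsics" (3x3 intrinsics, pixels), "D" ([k1, k2, p1, p2, k3] as OpenCV has them; the pictures are not rectified), "rvec" (rotation vector, rad) and "tvec" (3), from world to camera coordinates, as OpenCV has them; the wrist camera has in their place "mount" (4x4, takes a point from camera to tool coordinates, whose origin is the TCP and whose axes are the tool frame's). Camera axes: x right, y down, z forward; pixel columns grow to the right and rows downward; lengths in m; the calibration is good to about 2 mm. A picture is of the moment at which its call begins: read the wrist's pose just before it. There is no depth.
- manip.sign_off(): hands the job in, once; it reports no verdict.
Trained networks look in a picture, given as the dict that the camera call returned (one of the last four; its "shot" number tells which), for a name from the list of things; names that differ only in an ending like _2 or _b are one class to them, and where a whole thing is asked for, a point or a joint stands for the part that bears it (a point fixed in the world has none). Each returns a list of dicts, best first, with "confidence" (0 to 1); they miss things now and then, are a little off and sometimes report something else, mostly with a low value. They report only what shows in the picture. A call takes as long as a camera call. They do not tell look-alikes from the thing itself.
- finder.recognise(picture, query): "location" ([column, row] in pixels, amid what is visible of it).
- finder.trace(picture, query): "region" (480x640 bool, what is visible of it) and "location" ([column, row] in pixels, amid what is visible of it).
The state is a dict: "time_s": time; "qpos": joint angles; "dq": joint speeds; "tau": joint torques, N m; "ee_pos": TCP position; "tcp_rot": TCP orientation; "force": force on the tool from outside, world axes, zero at the start; "wrist_torque": the same for the moment, N m; "width": opening from 0.0 (shut) to 1.0 (fully open).
Only numpy, scipy, OpenCV 4.12 (cv2) and the standard library are available. Lean on these libraries where they do the work, as an engineer would, in place of code of your own. Each camera call takes 0.05 s, during which the arm holds its last target. There are 200 camera calls.

## Task

The coffee-pod holder has been taken apart for washing: put it back together between the four clear corner posts on the turntable. First set down the deep pod bin, then the shallow two-hole pod rack on top of it, and last the lid that leans on the draining stand, each the right way up, lowered gently rather than dropped, and lying flat and square inside the posts. Leave the blue mug and the sugar jar that stand near the parts where they are.

Things in the scene. Friction and masses are not known exactly. Their poses are not given: they have to be found in the camera images.
- pocket (a point): Centre of the pod holder's pocket floor, 26 mm above the dresser; x along its long side, z up. Four clear acrylic L-shaped corner posts, 4 mm thick, 96 mm tall, with 14 mm legs along each side, bound a pocket 114 mm (x) by 64 mm (y) inside: 2 mm of play on every side of a part. Between the posts it is open: 86 mm wide gaps in the long sides, 36 mm in the ends.
- turntable (a joint): Angle (rad) of the round bamboo turntable, 176 mm across and 22 mm high, that carries the posts and turns about the vertical through pocket. 0 = pocket's long side along world x, positive anticlockwise from above, limits -0.8 and 0.8. Stiff (0.12 N m), stays where left; any angle will do.
- pocket_mouth (a point): Centre of the pocket's open top, level with the tops of the posts, 96 mm straight above pocket.
- bin_centre (a point): Centre, half-way up, of the deep pod bin: white open-topped plastic box 110 mm long (x), 60 mm wide (y), 60 mm high (z up), walls and floor 3 mm, about 140 g, standing upright on the dresser. It goes first, on the pocket floor; the same after half a turn.
- rack_centre (a point): Centre, half-way up, of the pod rack: white plastic deck with two 38 mm round holes on a 3 mm skirt all round, 110 mm long (x), 60 mm wide (y), 28 mm high (z up), about 100 g, upright on the dresser with the deck on top. It goes second, on the bin's rim; the same after half a turn.
- lid_handle (a point): Centre of the bamboo bar handle (50 mm in x, 16 in y, 28 high in z) on the middle of the lid, a white plate 110 mm long (x), 60 wide (y), 8 thick; about 120 g. z points out of the lid's top; the underside is 22 mm below this point along -z. At the start it lies on the draining stand, z leaning 35 degrees towards the robot. It goes last, flat on the rack, handle up; same after half a turn.
- stand_slope (a point): Middle of the sloping face of the fixed bamboo draining stand, 64 mm above the dresser; x, y are the stand's level axes. The stand is about 130 by 104 mm in plan. Its slatted slope, 92 mm wide, rises at 35 degrees along +x to about 105 mm height; a stop rail 8 mm proud across the lower end (nearest the robot) holds the lid.
- mug_near: Blue stoneware mug near the parts, 82 mm across, 92 mm high, handle standing 37 mm out along its y; origin at the centre of its underside. Leave it alone.
- sugar_jar: Glass jar with a bamboo cap near the parts, 72 mm across, 100 mm high; origin at the centre of its underside. Leave it alone.
Mind the look-alikes: they are no part of the job. What is shaped like the part that bears rack_centre but black is not meant. Leave any yellow look-alike of the part that bears lid_handle alone.

How it is judged:
By the outcome, as a careful person would: the job done as asked, in the order asked, and still so for the second after the job is handed in, with the robot touching nothing.
It also fails if it takes over 72 s, if anything falls off the work surface, if the arm or the gripper's body presses on something with over 40 N, if the wrist force passes 120 N, or if a joint passes its speed limit or range.

## Working session

There is one attempt and no reset: what is moved stays moved. The work goes in short steps, Python scripts to look and compute and a shell command to move; the robot and the scene stay as the last step left them, time stands still between calls to the robot, and variables do not carry over. Pictures are saved under pics/ and viewed, about 8 in all and at most 12, crops included, and the job is handed in when it is done.

```bash
mkdir -p pics; ls; python3 - <<'E'
from plant import readout, imaging, finder
import cv2, numpy as np
s=readout.state(); print(s)
ims=[]
for n in ("side","top"):
    p=imaging.grab_frame(n); cv2.imwrite(f"pics/{n}0.png",p["image"])
    print(n,p["intrinsics"].tolist() if hasattr(p["intrinsics"],'tolist') else p["intrinsics"],p["D"],p["rvec"],p["tvec"])
    for q in ("pocket","bin_centre","rack_centre","lid_handle","stand_slope","mug_near","sugar_jar","pocket_mouth"):
        try: print(q,[(np.round(d["location"]).tolist(),round(d["confidence"],2)) for d in finder.recognise(p,q)][:4])
        except Exception as e: print(q,e)
E
```

```text
pics
{'time_s': 0.0, 'qpos': array([ 1.39059235e+00,  3.85508764e-01,  6.59491522e-03, -4.90143675e-04,
       -1.19400475e+00, -2.58595868e-01]), 'dq': array([-0.0022277 , -0.00195999, -0.00011944, -0.00075933,  0.00080409,
       -0.00035253]), 'tau': array([-3.52696516e-04, -3.92289984e+01,  1.88401884e+01,  4.18633282e+00,
       -4.67157253e-03, -1.46825101e-05]), 'ee_pos': array([0.26526932, 0.56524806, 0.23023966]), 'tcp_rot': array([-3.14149016e+00, -2.16819354e-03, -2.00977711e+00]), 'force': array([-0.00304802, -0.12923325,  0.41969851]), 'wrist_torque': array([-0.04104697, -0.03707455,  0.00288931]), 'width': 1.0042061126391728}
side [[435.58555376707426, 0.0, 313.9259685706512], [0.0, 435.58555376707426, 232.30571249624992], [0.0, 0.0, 1.0]] [-0.05488113  0.          0.          0.          0.        ] [ 2.14370278 -0.6280345   0.31563657] [-0.46629088  0.23821716  0.65733646]
pocket [([255.0, 196.0], 0.8)]
bin_centre [([393.0, 315.0], 0.89)]
rack_centre [([204.0, 270.0], 0.98), ([286.0, 283.0], 0.62)]
lid_handle [([391.0, 433.0], 0.82), ([359.0, 235.0], 0.76)]
stand_slope [([371.0, 260.0], 0.87)]
mug_near [([188.0, 210.0], 0.73)]
sugar_jar [([290.0, 368.0], 0.63)]
pocket_mouth [([253.0, 195.0], 0.87), ([392.0, 317.0], 0.63)]
top [[495.5062827037426, 0.0, 319.70547101971925], [0.0, 495.5062827037426, 240.5532666734518], [0.0, 0.0, 1.0]] [-0.12222756  0.          0.          0.          0.        ] [ 2.14718639 -2.18283149  0.13726628] [-0.04399464  0.51194866  0.97002829]
pocket [([166.0, 223.0], 0.93)]
bin_centre [([400.0, 212.0], 0.6)]
rack_centre [([308.0, 269.0], 0.88), ([250.0, 325.0], 0.67), ([468.0, 164.0], 0.61)]
lid_handle [([316.0, 175.0], 0.77)]
stand_slope [([333.0, 185.0], 0.94)]
mug_near [([162.0, 310.0], 0.9)]
sugar_jar [([408.0, 310.0], 0.65)]
pocket_mouth [([165.0, 226.0], 0.62)]
```

View pics/side0.png

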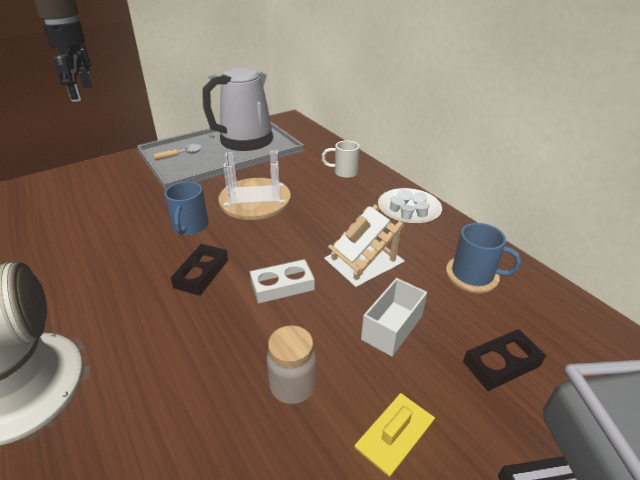

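View pics/top0.png

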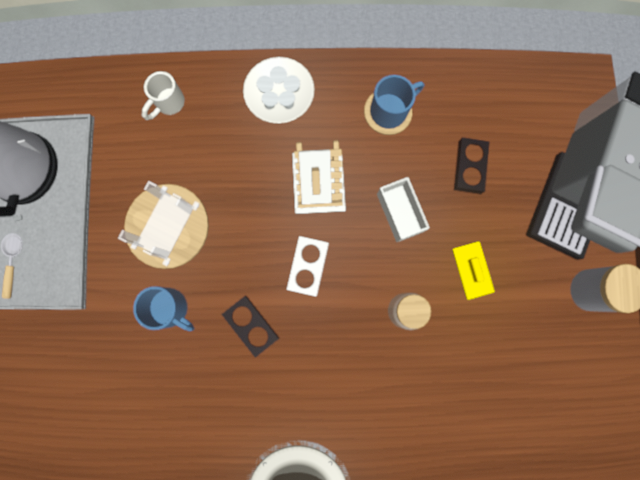

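Look-alikes: racks are white at side (283,280)/top (308,266), and black at side (204,270), (505,358)/top (250,325), (472,165). The lids are white on the stand at side (359,235)/top (316,180), and yellow at side (395,433). I choose the white rack and the white lid. The bin is at side (393,315)/top (404,209), and the pocket is at top (166,223). Next I fit poses from the masks.

```bash
cat > h.py <<'E'
from plant import readout, imaging, finder
import cv2, numpy as np
from scipy.optimize import minimize
from scipy.spatial.transform import Rotation as R
def tool():
    s=readout.state(); return s["ee_pos"], R.from_euler("xyz",s["tcp_rot"])
def grab(n):
    s=tool(); p=imaging.grab_frame(n)
    if n=="wrist":
        T=np.eye(4); T[:3,:3]=s[1].as_matrix(); T[:3,3]=s[0]
        W=np.linalg.inv(T@np.array(p["mount"])); p["rvec"]=cv2.Rodrigues(W[:3,:3])[0]; p["tvec"]=W[:3,3]
    return p
def proj(p,X): return cv2.projectPoints(np.float64(X).reshape(-1,3),np.float64(p["rvec"]),np.float64(p["tvec"]),np.float64(p["intrinsics"]),np.float64(p["D"]))[0].reshape(-1,2)
def box(l,w,z0,z1): return np.array([[a*l/2,b*w/2,z] for a in(-1,1) for b in(-1,1) for z in(z0,z1)])
def disc(r,z0,z1):
    t=np.linspace(0,2*np.pi,40); return np.array([[r*np.cos(a),r*np.sin(a),z] for a in t for z in(z0,z1)])
def place(X,v,tilt=0):   # v=x,y,yaw
    return (R.from_euler("z",v[2])*R.from_euler("y",tilt)).apply(X)+[v[0],v[1],0]
def hullmask(p,X):
    m=np.zeros((480*2,640*2),np.uint8); q=cv2.convexHull(np.float32(proj(p,X)*32)).astype(np.int32)
    cv2.fillConvexPoly(m,q,1,shift=4); return m
def mhull(reg):
    c=np.argwhere(reg)[:,::-1]; q=cv2.convexHull(c.astype(np.int32)); m=np.zeros((480,640),np.uint8); cv2.fillConvexPoly(m,q,1)
    return cv2.resize(m,(1280,960),interpolation=cv2.INTER_NEAREST)
def pick(p,q,loc):
    ds=finder.trace(p,q); d=min(ds,key=lambda d:np.hypot(*(np.array(d["location"])-loc))); return d["region"]
def fit(ps,regs,X,v0,z=None,tilt=0):
    ms=[mhull(r) for r in regs]
    def f(v):
        Y=place(X,v,tilt); 
        if len(v)>3: Y=Y+[0,0,v[3]]
        c=0
        for p,m in zip(ps,ms):
            h=hullmask(p,Y); c+=1-(h&m).sum()/max(1,(h|m).sum())
        return c/len(ps)
    S=np.array([v0]+[np.array(v0)+d for d in np.diag([.02,.02,.2,.01][:len(v0)])])
    r=minimize(f,v0,method="Nelder-Mead",options=dict(initial_simplex=S,xatol=1e-4,fatol=1e-5)); return r.x,r.fun
def ray(p,uv,z):
    A=cv2.Rodrigues(np.float64(p["rvec"]))[0]; u=cv2.undistortPoints(np.float64(uv).reshape(-1,1,2),np.float64(p["intrinsics"]),np.float64(p["D"])).reshape(-1,2)
    d=np.c_[u,np.ones(len(u))]@A; o=-A.T@np.float64(p["tvec"]).ravel(); return o+d*((z-o[2])/d[:,2])[:,None]
def rows(pos,rot):
    e,r=tool(); rot=R.from_matrix(rot) if isinstance(rot,np.ndarray) else rot
    print("move",np.round(r.inv().apply(np.array(pos)-e),4),np.round((r.inv()*rot).as_rotvec()/np.radians(6),3))
def down(yaw,tilt=None):  # tool z down, tool x at world yaw
    return R.from_euler("xyz",[np.pi,0,yaw])
E
python3 - <<'E'
from h import *
t=grab("top"); s=grab("side")
for q,lt,ls,X,tilt in [("bin_centre",(404,209),(393,315),box(.11,.06,0,.06),0),("rack_centre",(308,266),(283,280),box(.11,.06,0,.028),0),
   ("turntable",(166,225),(255,196),disc(.088,0,.022),0),("mug_near",(160,308),(187,208),disc(.041,0,.092),0),("sugar_jar",(411,311),(290,365),disc(.036,0,.1),0),("stand_slope",(318,180),(370,250),None,0),("lid_handle",(316,180),(359,235),box(.11,.06,-.022,-.014),0)]:
    try:
        rt=pick(t,q,lt); rs=pick(s,q,ls)
        g=ray(t,[np.argwhere(rt)[:,::-1].mean(0)],.03)[0]
        print(q,"areas",rt.sum(),rs.sum(),"approx",np.round(g,3))
        if X is None: continue
        if q=="lid_handle":
            X=np.vstack([X,box(.05,.016,-.014,.014)])
            b=min((fit([t,s],[rt,rs],X,[g[0],g[1],y,.08],tilt=np.radians(-35)) for y in(-.2,.2)),key=lambda a:a[1])
        else: b=min((fit([t,s],[rt,rs],X,[g[0],g[1],y]) for y in(-.6,0,.6,1.2)),key=lambda a:a[1])
        print("   ",np.round(b[0],4),round(b[1],3))
        for p,r in((t,rt),(s,rs)):
            print("    single",np.round(fit([p],[r],X,list(b[0]),tilt=np.radians(-35) if q=="lid_handle" else 0)[0],4)) if len(X)==8 else 0
    except Exception as e: print(q,repr(e))
E
```

```text
bin_centre areas 1977 3105 approx [ 0.573 -0.222  0.03 ]
    [ 0.5722 -0.2228  0.3542] 0.035
    single [ 0.5711 -0.2223  0.3589]
    single [ 0.5735 -0.223   0.3567]
rack_centre areas 1056 1827 approx [ 0.459 -0.026  0.03 ]
    [ 0.4616 -0.0276 -0.2441] 0.065
    single [ 0.4603 -0.0265 -0.2557]
    single [ 0.4621 -0.0301 -0.2362]
turntable areas 5699 2997 approx [0.546 0.262 0.03 ]
    [0.5502 0.2679 1.4242] 0.233
mug_near areas 2043 1929 approx [0.379 0.268 0.03 ]
    [ 0.382   0.2605 -0.503 ] 0.09
sugar_jar areas 1227 3270 approx [ 0.367 -0.228  0.03 ]
    [ 0.3689 -0.2242 -0.5628] 0.121
stand_slope areas 1581 2326 approx [ 0.63  -0.058  0.03 ]
lid_handle areas 1660 1503 approx [ 0.644 -0.045  0.03 ]
    [ 0.6238 -0.0461  0.0419  0.0816] 0.047
```

```bash
python3 - <<'E'
from h import *
p=imaging.grab_frame("wrist"); print(np.round(p["mount"],3))
rows([.5,.3,.37],down(-2.1))
E
```

```text
[[ 1.     0.    -0.    -0.   ]
 [-0.     0.962  0.272 -0.069]
 [ 0.    -0.272  0.962 -0.142]
 [ 0.     0.     0.     1.   ]]
move [ 0.141  -0.3252 -0.1387] [-0.     0.     0.864]
```

```bash
python3 -m pendant '0.015 -0.02 -0.04 0 0 0.2; 0.03 -0.06 -0.08 0 0 0.4; 0.045 -0.1 -0.11 0 0 0.6; 0.06 -0.14 -0.139 0 0 0.8; 0.075 -0.19 -0.139 0 0 0.86; 0.09 -0.24 -0.139 0 0 0.86; 0.105 -0.29 -0.139 0 0 0.86; 0.12 -0.34 -0.139 0 0 0.86; 0.135 -0.39 -0.139 0 0 0.86; 0.147 -0.43 -0.139 0 0 0.86' - && python3 -m pendant '0 0 0 0 0 0;0 0 0 0 0 0' && python3 - <<'E'
from h import *
p=grab("wrist"); cv2.imwrite("pics/w1.png",p["image"]); print(tool()[0],tool()[1].as_euler("xyz"))
np.savez("w1.npz",**{k:np.array(v) for k,v in p.items()})
for d in finder.recognise(p,"turntable"): print(d)
E
```

```text
time_s: 2.75
ee_pos: [0.5837, 0.2572, 0.3706]
tcp_rot: [-3.141, 0.0, -2.1]
force: [0.1, 1.6, -0.3]
width: 1.0
time_s: 2.95
ee_pos: [0.5845, 0.256, 0.3699]
tcp_rot: [3.141, -0.0, -2.102]
force: [-0.5, 0.9, 0.4]
width: 0.999
[0.58383467 0.25694578 0.37032576] [ 3.14142845e+00  2.60672731e-04 -2.10045873e+00]
{'location': [321.7, 217.2], 'confidence': 0.95}
```

View pics/w1.png

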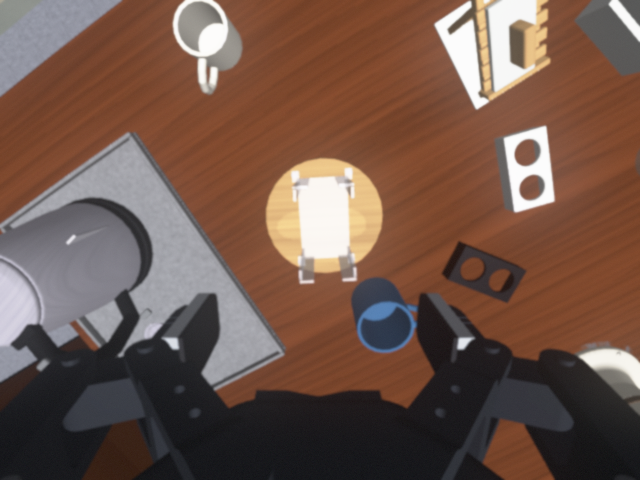

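The wrist picture shows the turntable around (323,216) with its white floor plate at (301-350, 178-257). The post tops are near (300,275), (347,272), (299,180) and (347,180). I fit the disc and plate by colour and draw the posts over the picture.

```bash
cat > fitpk.py <<'E'
from h import *
def posts(v):
    out=[]
    for a in(-1,1):
        for b in(-1,1):
            for z in(.026,.122):
                out.append(place(np.array([[a*.043,b*.032,z],[a*.057,b*.032,z],[a*.057,b*.018,z]]),v))
    return out
def pk(p,c,name):
    im=p["image"]; hsv=cv2.cvtColor(im,cv2.COLOR_BGR2HSV)
    roi=np.zeros((480,640),np.uint8); cv2.circle(roi,(int(c[0]),int(c[1])),75,1,-1)
    white=((hsv[...,1]<60)&(hsv[...,2]>190)&(roi>0)).astype(np.uint8)
    wood=((hsv[...,2]>150)&(roi>0)).astype(np.uint8)
    wood=cv2.morphologyEx(wood,cv2.MORPH_OPEN,np.ones((19,19)))
    n,l,st,_=cv2.connectedComponentsWithStats(wood); m=l==1+np.argmax(st[1:,4])
    g=ray(p,[c],.02)[0]
    d=fit([p],[m],disc(.088,.005,.022),[g[0],g[1],0])
    w=cv2.morphologyEx(white,cv2.MORPH_OPEN,np.ones((25,25))); cn=np.argwhere(w)[:,::-1].astype(np.float32)
    r=cv2.minAreaRect(cn); B=ray(p,cv2.boxPoints(r),.026)
    e=[B[1]-B[0],B[2]-B[1]]; L=[np.linalg.norm(x) for x in e]; x=e[int(np.argmax(L))]; yaw=np.arctan2(x[1],x[0]); yaw=(yaw+np.pi/2)%np.pi-np.pi/2
    print("disc",np.round(d[0][:2],4),round(d[1],3),"plate centre",np.round(B.mean(0),4),"size",np.round(L,4),"yaw",round(yaw,4))
    v=[*B.mean(0)[:2],yaw]
    return v
def draw(p,v,c,name,h=80):
    S=5; c=np.array(c,int); o=c-h; im=cv2.resize(p["image"][o[1]:o[1]+2*h,o[0]:o[0]+2*h],None,fx=S,fy=S,interpolation=cv2.INTER_CUBIC)
    for i,q in enumerate(posts(v)): cv2.polylines(im,[((proj(p,q)-o+.5)*S).astype(np.int32)],False,(0,0,255) if i%2 else (255,0,0),1)
    cv2.imwrite(name,im[:600])
E
python3 - <<'E'
from fitpk import *
p=dict(np.load("w1.npz")); p["rvec"]=p["rvec"]
v=pk(p,(324,218),"")
draw(p,v,(324,222),"pics/pk1.png",60)
E
```

```text
disc [0.5498 0.2652] 0.012 plate centre [0.5506 0.2658 0.026 ] size [0.0703 0.121 ] yaw -0.5071
```

View pics/pk1.png

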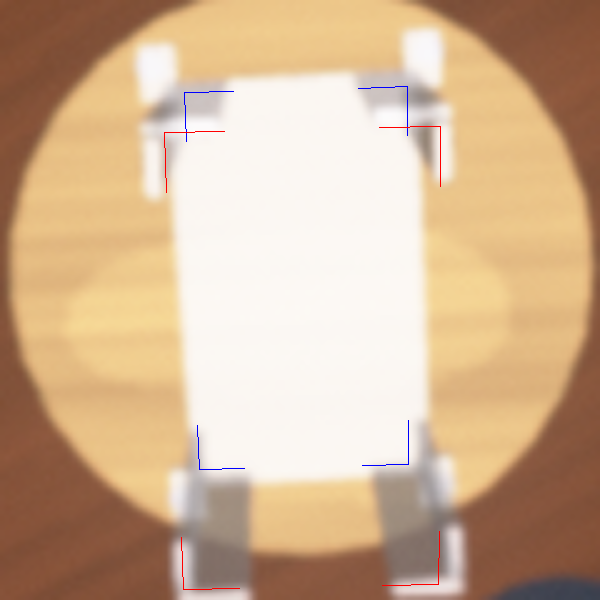

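```bash
python3 - <<'E'
from fitpk import *
p=dict(np.load("w1.npz"))
im=p["image"].astype(float)[...,0]  # blue: white vs wood
def edge(line,thr=190):
    pass
Ls,Rs,Ts,Bs=[],[],[],[]
for r in range(203,243):
    a=im[r,285:370]; print(a.astype(int)[[5,10,14,16,18,20,40,60,62,64,66,70]]) if r==222 else 0
    t=(a[40]+np.median(a[3:9]))/2; k=np.where(a>t)[0]; i,j=k[k<40],k[k>40]
    i=40-np.argmax(a[40::-1]<t); j=40+np.argmax(a[40:]<t)
    Ls.append([285+i+(t-a[i])/(a[i+1]-a[i]),r]); Rs.append([285+j-1+(a[j-1]-t)/(a[j-1]-a[j]),r])
for c in range(315,336):
    a=im[160:270,c]; m=58; t=(a[m]+a[108])/2
    t=(a[m]+140)/2; i=m-np.argmax(a[m::-1]<t); j=m+np.argmax(a[m:]<t)
    Ts.append([c,160+i+(t-a[i])/(a[i+1]-a[i])]); Bs.append([c,160+j-1+(a[j-1]-t)/(a[j-1]-a[j])])
W=[ray(p,np.array(q),.026)[:,:2] for q in(Ls,Rs,Ts,Bs)]
L=[cv2.fitLine(w.astype(np.float32),cv2.DIST_HUBER,0,1e-5,1e-5).ravel() for w in W]
ang=[np.arctan2(l[1],l[0])%np.pi for l in L]; print("angles",np.round(ang,4),"-> yaw",np.round([ang[0]-np.pi,ang[1]-np.pi,ang[2]-np.pi/2,ang[3]-np.pi/2],4))
yaw=(ang[0]+ang[1])/2-np.pi; u=np.array([np.cos(yaw),np.sin(yaw)]); n=np.array([-u[1],u[0]])
c=[np.mean(w,0) for w in W]; a=[n@c[0],n@c[1]]; b=[u@c[2],u@c[3]]
ctr=n*np.mean(a)+u*np.mean(b); print("size",np.ptp(a),np.ptp(b),"ctr",ctr)
v=[*ctr,yaw]; np.save("pk.npy",v); draw(p,v,(324,222),"pics/pk2.png",60)
E
```

```text
[149 148 180 238 243 244 244 243 238 181 149 148]
angles [2.6676 2.6639 1.0943 1.0953] -> yaw [-0.4739 -0.4777 -0.4765 -0.4755]
size 0.07312721254729554 0.12281458810278512 ctr [0.54998322 0.26557819]
```

View pics/pk2.png

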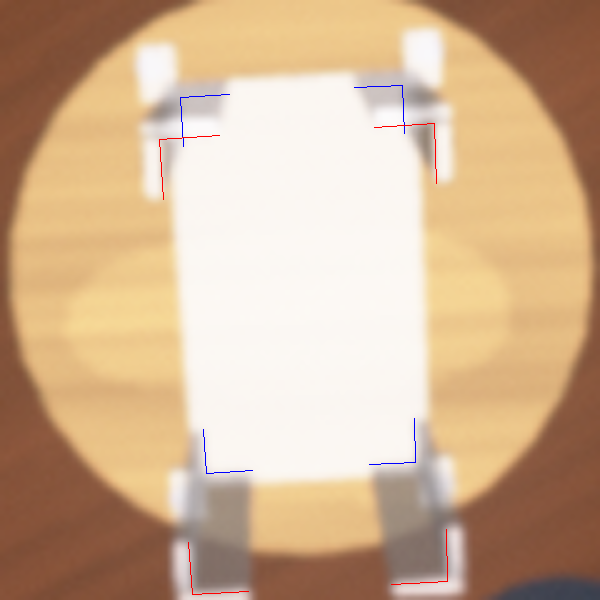

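Pocket: (0.550, 0.2655), yaw -0.476. All four edges agree, the disc centre agrees, and the plate size equals the pocket plus the post walls. Now over to the bin for a closer look.

```bash
python3 - <<'E'
from h import *
rows([.63,-.2,.33],down(-1.216))
E
```

```text
move [ 0.3717 -0.2709  0.0404] [-3.000e-03  5.000e-03 -8.433e+00]
```

```bash
python3 -m pendant '0.037 -0.027 0 0 0 -0.9; 0.074 -0.054 0.005 0 0 -1.8; 0.111 -0.081 0.01 0 0 -2.7; 0.148 -0.108 0.015 0 0 -3.6; 0.185 -0.135 0.02 0 0 -4.5; 0.222 -0.162 0.025 0 0 -5.4; 0.26 -0.19 0.03 0 0 -6.3; 0.298 -0.217 0.035 0 0 -7.2; 0.336 -0.244 0.04 0 0 -8; 0.37 -0.27 0.04 0 0 -8.43' && python3 -m pendant '0 0 0 0 0 0;0 0 0 0 0 0' && python3 - <<'E'
from h import *
p=grab("wrist"); cv2.imwrite("pics/w2.png",p["image"])
for q,X,v0 in [("bin_centre",box(.11,.06,0,.06),[.5722,-.2228,.355]),("rack_centre",box(.11,.06,0,.028),[.4616,-.0276,-.244]),("lid_handle",None,[.624,-.046,.042,.0816])]:
    tilt=0
    if X is None: X=np.vstack([box(.11,.06,-.022,-.014),box(.05,.016,-.014,.014)]); tilt=np.radians(-35)
    l=proj(p,[[v0[0],v0[1],.03]])[0]; print(q,l)
    try:
        r=pick(p,q,l); f=fit([p],[r],X,v0,tilt=tilt); print(np.round(f[0],4),round(f[1],3),r.sum())
    except Exception as e: print(repr(e))
E
```

```text
time_s: 4.05
ee_pos: [0.6298, -0.198, 0.3303]
tcp_rot: [-3.141, 0.001, -1.211]
force: [0.3, -0.0, -0.4]
width: 0.998
time_s: 4.25
ee_pos: [0.6297, -0.1973, 0.3302]
tcp_rot: [-3.141, 0.001, -1.211]
force: [0.0, -0.4, 0.1]
width: 0.997
bin_centre [320.56854555 245.38766225]
[ 0.5722 -0.2228  0.355 ] 1.0 4654
rack_centre [164.39126223 268.76745034]
[ 0.4625 -0.0277 -0.2324] 0.031 2680
lid_handle [207.27673999 163.52745302]
[ 0.623  -0.044   0.0328  0.0733] 0.026 3877
```

View pics/w2.png

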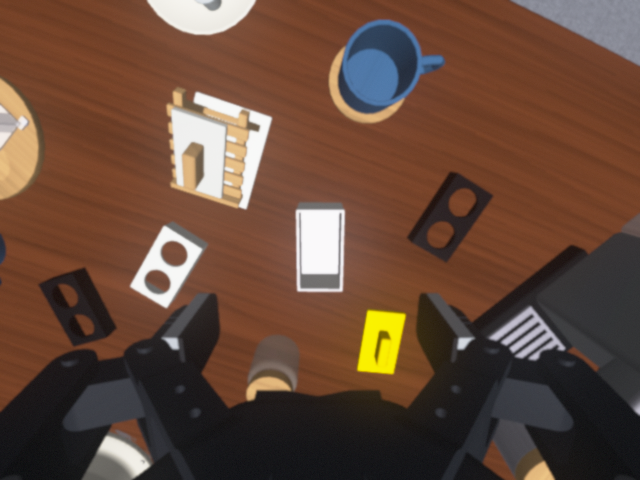

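Bin at (320,247), aligned with the image; the network's mask was something else, so I fit it by colour.

```bash
cat >> h.py <<'E'
def blob(p,c,h,thr=110,lo=0):
    im=p["image"]; hsv=cv2.cvtColor(im,cv2.COLOR_BGR2HSV); m=((hsv[...,1]<70)&(hsv[...,2]>lo)).astype(np.uint8)
    k=np.zeros_like(m); k[c[1]-h:c[1]+h,c[0]-h:c[0]+h]=1; m=m&k; n,l,st,_=cv2.connectedComponentsWithStats(m); return l==1+np.argmax(st[1:,4])
E
python3 - <<'E'
from h import *
p=grab("wrist"); r=blob(p,(320,247),65)
c=np.argwhere(r); print(c.min(0),c.max(0))
f=fit([p],[r],box(.11,.06,0,.06),[.5722,-.2228,.355]); print(f)
v=f[0]; rows([v[0],v[1],.15],down(v[2]-np.pi/2)); print(tool()[0])
E
```

```text
[203 296] [292 345]
(array([ 0.57071073, -0.22210378,  0.36278896]), np.float64(0.05279854973940634))
move [0.0034 0.0647 0.1808] [-0.009  0.006 -0.008]
[ 0.62993216 -0.19618415  0.33090585]
```

```bash
python3 -m pendant '0.001 0.02 0.045 0 0 0; 0.002 0.04 0.09 0 0 0; 0.0035 0.06 0.13 0 0 0; 0.0035 0.064 0.175 0 0 0;0.0035 0.064 0.205 0 0 0;0.0035 0.064 0.235 0 0 0;0.0035 0.064 0.265 0 0 0;0.0035 0.064 0.29 0 0 0;0.0035 0.064 0.301 0 0 0;0.0035 0.064 0.301 0 0 0' && python3 -m pendant '0 0 0 0 0 0;0 0 0 0 0 0;0 0 0 0 0 0;0 0 0 0 0 0;0 0 0 0 0 0;0 0 0 0 0 0;0 0 0 0 0 0' 0.03
```

```text
time_s: 5.5
ee_pos: [0.5709, -0.221, 0.0286]
tcp_rot: [3.14, 0.002, -1.208]
force: [-0.5, 0.5, 0.2]
width: 0.999
time_s: 6.2
ee_pos: [0.5722, -0.2211, 0.0306]
tcp_rot: [-3.14, 0.0, -1.207]
force: [0.4, 1.8, 6.8]
width: 0.69
```

```bash
python3 -m pendant '0 0 -0.01 0 0 0;0 0 -0.04 0 0 0;0 0 -0.08 0 0 0;0 0 -0.13 0 0 0;0 0 -0.18 0 0 0;0 0 -0.21 0 0 0; 0 0 -0.22 0 0 0; 0 0 -0.22 0 0 0' && python3 - <<'E'
from h import *
rows([.55,.2655,.25],down(-.476-np.pi/2))
p=grab("wrist"); cv2.imwrite("pics/w3.png",p["image"])
E
```

```text
time_s: 7.0
ee_pos: [0.572, -0.2212, 0.2519]
tcp_rot: [-3.138, -0.001, -1.208]
force: [0.2, 0.4, -1.4]
width: 0.688
move [-0.4628 -0.1523  0.0022] [-0.039  0.009  8.013]
```

View pics/w3.png

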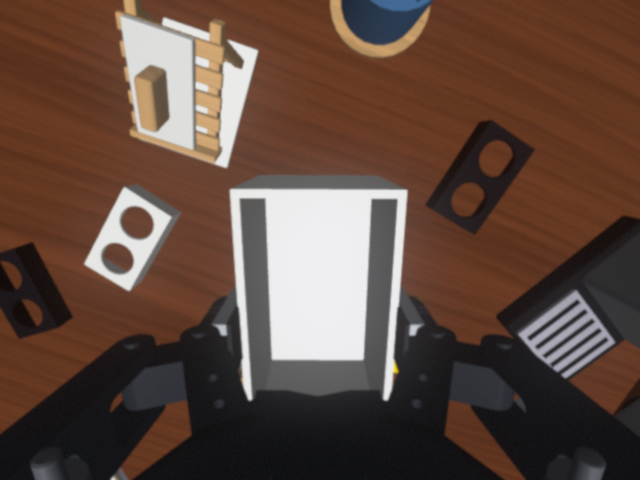

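The bin is held, with its rim corners at (231,189), (407,189), (249,398) and (388,398). I solve for its pose in the hand.

```bash
cat >> h.py <<'E'
def inhand(p,px,l=.11,w=.06):
    # object pts in tool-ish axes: x=jaw (width), y = -length at far side of picture top? corners: TL,TR,BL,BR ; picture up = tool -y
    O=np.array([[-w/2,l/2*-1,0],[w/2,-l/2,0],[-w/2,l/2,0],[w/2,l/2,0]])
    ok,r,t=cv2.solvePnP(O,np.float64(px),np.float64(p["intrinsics"]),np.float64(p["D"]))
    M=np.eye(4);M[:3,:3]=cv2.Rodrigues(r)[0];M[:3,3]=t.ravel();M=np.array(p["mount"])@M
    e=proj({**p,"rvec":r,"tvec":t},O)-px
    print("in tool: centre",np.round(M[:3,3],4),"rotvec deg",np.round(np.degrees(R.from_matrix(M[:3,:3]).as_rotvec()),2),"err px",np.abs(e).max().round(2)); return M
E
python3 - <<'E'
from h import *
p=grab("wrist"); M=inhand(p,[(231,189),(407,189),(249,398),(388,398)]); print(np.round(M,3))
# corners projected as check with assumed flat, rim -0.0295
X=np.array([[a,b,-.0295] for b in(-.055,.055) for a in(-.03,.03)])
C=np.linalg.inv(np.array(p["mount"])); print(proj({**p,"rvec":cv2.Rodrigues(C[:3,:3])[0],"tvec":C[:3,3]},X))
E
```

```text
in tool: centre [ 0.0006 -0.0019 -0.0172] rotvec deg [ 1.288e+01 -5.000e-02  1.000e-02] err px 9.04
[[ 1.    -0.    -0.001  0.001]
 [ 0.     0.975 -0.223 -0.002]
 [ 0.001  0.223  0.975 -0.017]
 [ 0.     0.     0.     1.   ]]
[[227.65723895 189.41146039]
 [406.61321442 189.45295136]
 [247.48287413 446.66614943]
 [386.91950606 446.78838975]]
```

```bash
python3 -m pendant '-0.02 -0.006 0 0 0 0.5; -0.06 -0.02 0 0 0 1.3; -0.105 -0.034 0 0 0 2.1; -0.15 -0.049 0 0 0 2.9; -0.195 -0.064 0 0 0 3.7; -0.24 -0.079 0 0 0 4.5; -0.285 -0.094 0 0 0 5.3; -0.33 -0.109 0 0 0 6.1; -0.375 -0.123 0 0 0 6.9; -0.41 -0.135 0 0 0 7.5' && python3 -m pendant '-0.029 -0.048 0 0 0 0.2;-0.029 -0.048 0 0 0 0.2' >/dev/null; python3 - <<'E'
from h import *
rows([.55,.2655,.20],down(-.476-np.pi/2)); print(tool()[0])
E
```

```text
time_s: 8.1
ee_pos: [0.5498, 0.2124, 0.2463]
tcp_rot: [3.135, -0.003, -1.995]
force: [0.8, -0.7, -0.2]
width: 0.69
move [-0.0162  0.0702  0.0397] [ 0.101 -0.107  0.307]
[0.60704796 0.22090231 0.23911789]
```

```bash
python3 -m pendant '-0.005 0.02 0.01 0.05 -0.05 0.1;-0.01 0.045 0.025 0.1 -0.1 0.2;-0.016 0.07 0.04 0.1 -0.1 0.31;-0.016 0.07 0.04 0.1 -0.1 0.31;-0.016 0.07 0.04 0.1 -0.1 0.31' && python3 - <<'E'
from h import *
rows([.55,.2655,.165],down(-.476-np.pi/2)); print(tool()[0])
for n in("top","side","wrist"):
    p=grab(n); cv2.imwrite(f"pics/b_{n}.png",p["image"])
    np.savez(f"b_{n}.npz",**{k:np.array(v) for k,v in p.items()})
E
```

```text
time_s: 8.8
ee_pos: [0.5494, 0.2647, 0.1979]
tcp_rot: [3.14, -0.004, -2.046]
force: [0.2, -0.9, -1.3]
width: 0.692
move [-0.0012 -0.0002  0.0329] [ 0.013 -0.041  0.006]
[0.54936433 0.26465196 0.19793864]
```

```bash
python3 -m pendant '-0.001 0 0.015 0 -0.04 0;-0.001 0 0.03 0 -0.04 0;-0.001 0 0.042 0 -0.04 0;-0.001 0 0.05 0 -0.04 0;-0.001 0 0.056 0 -0.04 0;-0.001 0 0.062 0 -0.04 0;-0.001 0 0.068 0 -0.04 0;-0.001 0 0.068 0 -0.04 0' && python3 - <<'E'
from h import *
rows([.55,.2655,.06],down(-.476-np.pi/2)); s=readout.state(); print(s["force"],s["wrist_torque"])
E
```

```text
time_s: 9.75
ee_pos: [0.5509, 0.2653, 0.1309]
tcp_rot: [3.141, 0.002, -2.048]
force: [-0.5, 0.3, -0.1]
width: 0.691
move [0.0004 0.0008 0.0709] [ 0.006  0.021 -0.013]
[-0.51378452  0.27102535 -0.14070091] [-0.05368783 -0.05250343  0.02228516]
```

```bash
python3 -m pendant '0.0004 0.0005 0.012 0 0.02 0;0.0004 0.0005 0.024 0 0.02 0;0.0004 0.0005 0.036 0 0.02 0;0.0004 0.0005 0.048 0 0.02 0;0.0004 0.0005 0.058 0 0.02 0;0.0004 0.0005 0.064 0 0.02 0;0.0004 0.0005 0.069 0 0.02 0;0.0004 0.0005 0.071 0 0.02 0;0.0004 0.0005 0.0715 0 0.02 0' && python3 - <<'E'
from h import *
rows([.55,.2655,.0565],down(-.476-np.pi/2)); s=readout.state(); print(s["force"],s["wrist_torque"])
E
```

```text
time_s: 10.65
ee_pos: [0.5504, 0.2654, 0.0594]
tcp_rot: [3.141, 0.0, -2.048]
force: [-0.2, 0.8, -1.6]
width: 0.688
move [0.0001 0.0004 0.0029] [ 0.004  0.003 -0.012]
[-0.19458391  0.79953755 -1.64140989] [ 0.0097292   0.00693557 -0.01458681]
```

```bash
python3 -m pendant '0 0 0.001 0 0 0;0 0 0.002 0 0 0;0 0 0.003 0 0 0;0 0 0.0035 0 0 0;0 0 0.0035 0 0 0'
```

```text
time_s: 11.15
ee_pos: [0.5505, 0.2655, 0.0565]
tcp_rot: [3.142, 0.001, -2.048]
force: [-1.2, -0.4, 2.2]
width: 0.689
```

```bash
python3 -m pendant '0 0 0.001 0 0 0;0 0 0.0015 0 0 0;0 0 0.0015 0 0 0'
```

```text
time_s: 11.45
ee_pos: [0.5506, 0.2655, 0.0565]
tcp_rot: [-3.141, 0.001, -2.048]
force: [-3.2, -1.3, 7.9]
width: 0.692
```

```bash
python3 -m pendant '0 0 0 0 0 0;0 0 0 0 0 0;0 0 0 0 0 0;0 0 -0.002 0 0 0;0 0 -0.02 0 0 0;0 0 -0.05 0 0 0;0 0 -0.1 0 0 0;0 0 -0.15 0 0 0;0 0 -0.2 0 0 0;0 0 -0.25 0 0 0' 0.08 && python3 - <<'E'
from h import *
rows([.46,-.028,.33],down(-.24-np.pi/2)); 
p=grab("wrist"); cv2.imwrite("pics/w4.png",p["image"])
p=grab("top"); cv2.imwrite("pics/t4.png",p["image"])
r=blob(p,(166,223),45); print(np.argwhere(r).min(0),np.argwhere(r).max(0))
E
```

```text
time_s: 12.45
ee_pos: [0.55, 0.265, 0.3087]
tcp_rot: [-3.141, 0.001, -2.048]
force: [1.6, 0.8, -0.2]
width: 0.939
move [ 0.3016 -0.0545 -0.0216] [-0.006  0.011 -2.262]
[181 121] [266 199]
```

View pics/w4.png

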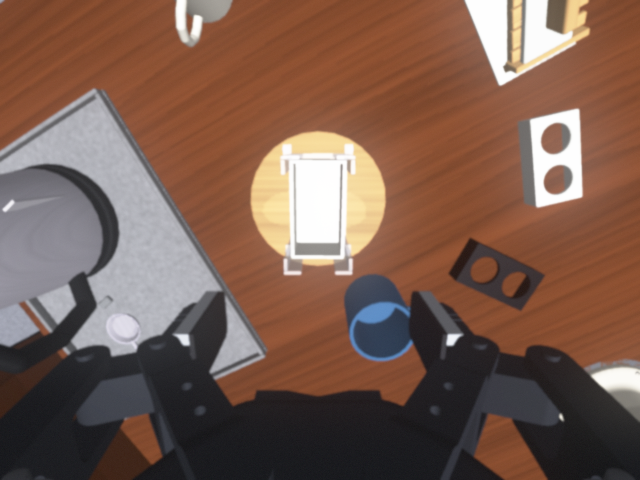

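The bin sits square between the posts (rim 290-347, 158-257). Next is the white rack.

```bash
python3 -m pendant '0.03 -0.005 0 0 0 -0.3;0.07 -0.012 0 0 0 -0.7;0.115 -0.02 0 0 0 -1.1;0.16 -0.03 0.01 0 0 -1.5;0.205 -0.04 0.03 0 0 -1.9;0.245 -0.046 0.06 0 0 -2.28;0.28 -0.052 0.1 0 0 -2.28;0.301 -0.0545 0.14 0 0 -2.28;0.301 -0.0545 0.16 0 0 -2.28;0.301 -0.0545 0.16 0 0 -2.28' 0.085 && python3 - <<'E'
from h import *
rows([.462,-.028,.006],down(-.237-np.pi/2)); print(tool()[0])
p=grab("wrist"); cv2.imwrite("pics/w5.png",p["image"])
try:
    l=proj(p,[[.462,-.028,.028]])[0]; print(l); r=pick(p,"rack_centre",l); f=fit([p],[r],box(.11,.06,0,.028),[.462,-.028,-.237]); print(f,r.sum())
except Exception as e: print(e)
E
```

```text
time_s: 13.55
ee_pos: [0.4639, -0.0256, 0.1489]
tcp_rot: [-3.135, 0.01, -1.81]
force: [1.2, -0.3, 0.4]
width: 0.996
move [0.0041 0.0023 0.1429] [-0.064  0.091 -0.023]
[ 0.46392418 -0.02561679  0.14892051]
[322.48686535 236.78801067]
(array([ 0.4614298 , -0.02712266, -0.23923598]), np.float64(0.010344306855934793)) 6487
```

```bash
python3 -m pendant '0.0034 0.003 0.03 -0.06 0.09 0;0.0034 0.003 0.065 -0.06 0.09 0;0.0034 0.003 0.1 -0.06 0.09 0;0.0034 0.003 0.125 -0.06 0.09 0;0.0034 0.003 0.138 -0.06 0.09 0;0.0034 0.003 0.1425 -0.06 0.09 0;0.0034 0.003 0.143 -0.06 0.09 0;0.0034 0.003 0.143 -0.06 0.09 0' && python3 -m pendant '0 0 0 0 0 0;0 0 0 0 0 0;0 0 0 0 0 0;0 0 0 0 0 0;0 0 0 0 0 0;0 0 0 0 0 0;0 0 0 0 0 0' 0.03 && python3 -m pendant '0 0 -0.005 0 0 0;0 0 -0.02 0 0 0;0 0 -0.05 0 0 0;0 0 -0.09 0 0 0;0 0 -0.13 0 0 0;0 0 -0.17 0 0 0;0 0 -0.2 0 0 0;0 0 -0.22 0 0 0;0 0 -0.22 0 0 0;0 0 -0.22 0 0 0' && python3 - <<'E'
from h import *
rows([.55,.2655,.20],down(-.476-np.pi/2)); print(tool()[0])
p=grab("wrist"); cv2.imwrite("pics/w6.png",p["image"])
C=np.linalg.inv(np.array(p["mount"]))
X=np.array([[a,b,-.022] for b in(-.055,.055) for a in(-.03,.03)]); print(proj({**p,"rvec":cv2.Rodrigues(C[:3,:3])[0],"tvec":C[:3,3]},X))
E
```

```text
time_s: 14.45
ee_pos: [0.4674, -0.025, 0.0106]
tcp_rot: [-3.131, 0.005, -1.807]
force: [0.8, 0.6, -0.2]
width: 0.994
time_s: 15.15
ee_pos: [0.4683, -0.0248, 0.0122]
tcp_rot: [-3.128, 0.006, -1.806]
force: [-1.7, 0.6, 7.1]
width: 0.683
time_s: 16.15
ee_pos: [0.4646, -0.0253, 0.232]
tcp_rot: [-3.129, 0.006, -1.807]
force: [0.1, -0.3, -1.8]
width: 0.681
move [-0.3025 -0.0147  0.0341] [-0.116  0.076  2.294]
[ 0.4645916  -0.02529491  0.23196517]
[[233.52222307 186.91046262]
 [401.63958473 186.94088404]
 [251.09804446 432.5989517 ]
 [384.01173646 432.6565949 ]]
```

View pics/w6.png

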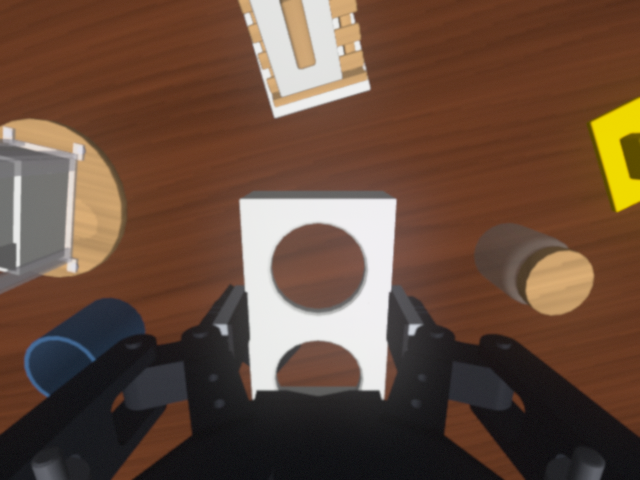

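The rack is held level, with its front corners at (241,199) and (396,199) and the first hole centred at (319,267). Next I compute its offset in the hand.

```bash
cat >> h.py <<'E'
def toolcam(p):
    C=np.linalg.inv(np.array(p["mount"])); return {**p,"rvec":cv2.Rodrigues(C[:3,:3])[0],"tvec":C[:3,3]}
E
python3 - <<'E'
from h import *
from scipy.optimize import least_squares
p=toolcam(grab("wrist"))
hsv=cv2.cvtColor(p["image"],cv2.COLOR_BGR2HSV); wm=((hsv[...,1]<60)&(hsv[...,2]>170)).astype(np.uint8)
for r in(205,215,230,250,280): k=np.where(wm[r,225:410])[0]+225; print(r,k.min(),k.max())
for c in(260,300,340,380): k=np.where(wm[150:260,c])[0]+150; print("col",c,k.min())
for r in(250,260,267,275,290):
    k=np.where(wm[r,250:390]==0)[0]+250; print("hole",r,k.min(),k.max())
k=np.where(wm[205:320,319]==0)[0]+205; print("hole rows",k.min(),k.max())
for z in(-.012,-.014,-.016,-.018):
    print(z,np.round(ray(p,[(241,198.5),(396,198.5),(319,223.5),(319,310)],z)[:,:2],4).tolist())
E
```

```text
205 240 395
215 240 395
230 241 394
250 242 393
280 244 391
col 260 199
col 300 199
col 340 199
col 380 199
hole 250 274 361
hole 260 271 365
hole 267 271 366
hole 275 271 365
hole 290 277 360
hole rows 223 313
-0.012 [[-0.0299, -0.0493], [0.0306, -0.0493], [0.0006, -0.0393], [0.0006, -0.0013]]
-0.014 [[-0.0294, -0.0496], [0.0301, -0.0496], [0.0006, -0.0398], [0.0006, -0.0024]]
-0.016 [[-0.029, -0.0499], [0.0296, -0.0499], [0.0005, -0.0402], [0.0006, -0.0034]]
-0.018 [[-0.0285, -0.0502], [0.0292, -0.0502], [0.0005, -0.0407], [0.0006, -0.0045]]
```

```bash
cat > r2.py <<'E'
from h import *
import sys
def tgt(z):
    e,r=tool(); yaw=r.as_euler("xyz")[2]; d=-.476-np.pi/2-yaw
    rows([.555,.2629,z],R.from_euler("z",d)*r); print(np.round(e,4),np.round(r.as_euler("xyz"),4),np.round(readout.state()["force"],1))
tgt(float(sys.argv[1]))
E
python3 r2.py .2
```

```text
move [-0.3014 -0.0206  0.0324] [0.011 0.024 2.295]
[ 0.4642 -0.0255  0.2308] [-3.1311  0.0047 -1.8065] [ 0.8 -0.5 -0.6]
```

```bash
python3 -m pendant '-0.02 -0.001 0 0 0 0.2;-0.06 -0.003 0 0 0 0.5;-0.1 -0.006 0 0 0 0.9;-0.14 -0.009 0 0 0 1.3;-0.18 -0.012 0.005 0 0 1.7;-0.22 -0.015 0.01 0 0 2;-0.255 -0.018 0.02 0.01 0.02 2.2;-0.285 -0.02 0.03 0.01 0.02 2.295;-0.301 -0.0206 0.032 0.01 0.02 2.295;-0.301 -0.0206 0.032 0.01 0.02 2.295' && python3 -m pendant '0 0 0 0 0 0;0 0 0 0 0 0' && python3 r2.py .15
```

```text
time_s: 17.25
ee_pos: [0.5546, 0.2637, 0.1979]
tcp_rot: [-3.133, 0.001, -2.045]
force: [-0.5, -1.3, -0.9]
width: 0.688
time_s: 17.45
ee_pos: [0.5542, 0.2627, 0.1976]
tcp_rot: [-3.134, 0.0, -2.046]
force: [0.4, -0.1, -0.0]
width: 0.687
move [-0.0005 -0.0003  0.0476] [0.    0.    0.011]
[0.5542 0.2627 0.1976] [-3.1335e+00  3.0000e-04 -2.0456e+00] [ 0.4 -0.1 -0. ]
```

```bash
python3 -m pendant '-0.0005 0 0.015 0 0 0.01;-0.0005 0 0.03 0 0 0.01;-0.0005 0 0.042 0 0 0.01;-0.0005 0 0.052 0 0 0.01;-0.0005 0 0.06 0 0 0.01;-0.0005 0 0.067 0 0 0.01;-0.0005 0 0.073 0 0 0.01;-0.0005 0 0.073 0 0 0.01' && python3 r2.py .1
```

```text
time_s: 18.25
ee_pos: [0.5545, 0.2627, 0.1237]
tcp_rot: [-3.134, -0.001, -2.047]
force: [-0.1, -0.6, -1.1]
width: 0.686
move [-0.0004 -0.0001  0.0237] [-0.     0.     0.001]
[0.5545 0.2627 0.1237] [-3.1343e+00 -1.1000e-03 -2.0467e+00] [-0.1 -0.6 -1.1]
```

```bash
python3 -m pendant '-0.0003 0 0.008 0 0 0;-0.0003 0 0.015 0 0 0;-0.0003 0 0.02 0 0 0;-0.0003 0 0.023 0 0 0;-0.0003 0 0.025 0 0 0;-0.0003 0 0.0255 0 0 0;-0.0003 0 0.0255 0 0 0' && python3 r2.py .098
```

```text
time_s: 18.95
ee_pos: [0.555, 0.263, 0.0986]
tcp_rot: [-3.134, -0.0, -2.047]
force: [-1.1, 0.3, 0.1]
width: 0.681
move [ 0.0001 -0.      0.0006] [-0.     0.     0.002]
[0.555  0.263  0.0986] [-3.1339e+00 -4.0000e-04 -2.0466e+00] [-1.1  0.3  0.1]
```

```bash
python3 -m pendant '0 0 0.001 0 0 0;0 0 0.0015 0 0 0;0 0 0.002 0 0 0;0 0 0.002 0 0 0'
```

```text
time_s: 19.35
ee_pos: [0.5551, 0.2632, 0.0984]
tcp_rot: [-3.133, 0.0, -2.046]
force: [-4.1, -0.1, 8.2]
width: 0.681
```

```bash
python3 -m pendant '0 0 0 0 0 0;0 0 0 0 0 0;0 0 0 0 0 0;0 0 -0.002 0 0 0;0 0 -0.02 0 0 0;0 0 -0.05 0 0 0;0 0 -0.1 0 0 0;0 0 -0.15 0 0 0;0 0 -0.2 0 0 0;0 0 -0.21 0 0 0' 0.08 && python3 -m pendant '0 0 0 0 0 0; 0 0 0 0 0 0' && python3 - <<'E'
from h import *
p=grab("wrist"); im=p["image"].copy()
l=proj(p,[[.55,.2655,.114]])[0]; print(l)
for z in(.114,):
    q=proj(p,place(np.array([[a*.055,b*.03,z] for a,b in((-1,-1),(1,-1),(1,1),(-1,1))]),[.55,.2655,-.476])); print(q.round(1))
o=np.maximum(l.astype(int)-75,0); c=cv2.resize(im[o[1]:o[1]+150,o[0]:o[0]+150],None,fx=4,fy=4,interpolation=cv2.INTER_CUBIC)
cv2.polylines(c,[((q-o+.5)*4).astype(np.int32)],True,(0,0,255),1); cv2.imwrite("pics/rk.png",c)
# tilted lid approach
v=[.6234,-.045,.0374]; 
E
```

```text
time_s: 20.35
ee_pos: [0.5559, 0.2648, 0.3163]
tcp_rot: [-3.126, 0.012, -2.046]
force: [-1.0, -0.8, 0.0]
width: 0.941
time_s: 20.55
ee_pos: [0.5558, 0.2648, 0.3162]
tcp_rot: [-3.125, 0.012, -2.046]
force: [0.4, -0.3, -0.9]
width: 0.936
[322.01261111 222.68751582]
[[349.2 272.1]
 [351.9 169.5]
 [292.6 169.4]
 [294.4 271.8]]
```

View pics/rk.png

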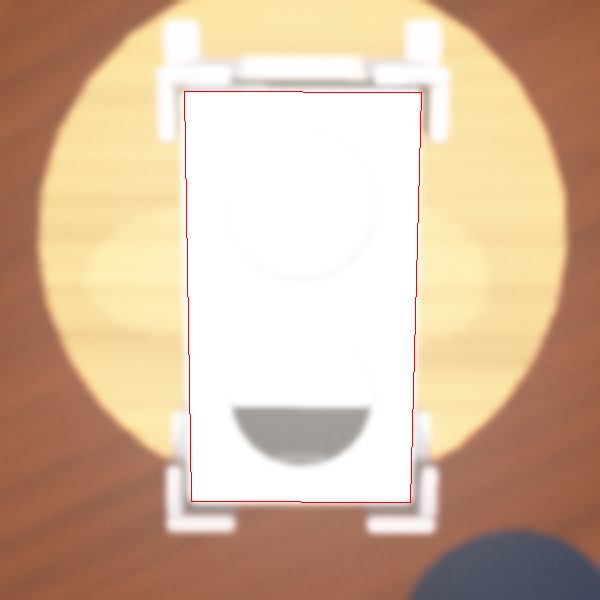

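The rack sits exactly on the predicted outline, square in the posts. Now the lid: hover tilted above its handle.

```bash
cat > lid.py <<'E'
from h import *
import sys
def lidrows(v,d):  # v=x,y,yaw,z of handle centre; d = TCP distance above handle centre along lid z
    RL=R.from_euler("z",v[2])*R.from_euler("y",np.radians(-35))
    pos=np.array([v[0],v[1],v[3]])+RL.apply([0,0,d]); rows(pos,RL*R.from_euler("z",-np.pi/2)*R.from_euler("x",np.pi)); print(np.round(pos,4))
if __name__=="__main__": lidrows([.6234,-.045,.037,.075],.13)
E
python3 lid.py
```

```text
move [ 0.2821 -0.1351  0.1326] [ 5.541 -1.435 -4.749]
[ 0.5489 -0.0478  0.1815]
```

```bash
python3 -m pendant '0.03 -0.015 0 0.55 -0.14 -0.47;0.065 -0.03 0 1.1 -0.28 -0.95;0.1 -0.045 0 1.66 -0.43 -1.42;0.135 -0.062 0.02 2.2 -0.57 -1.9;0.17 -0.08 0.045 2.77 -0.7 -2.4;0.205 -0.098 0.07 3.5 -0.9 -3;0.235 -0.113 0.095 4.2 -1.1 -3.6;0.26 -0.125 0.115 4.9 -1.26 -4.2;0.282 -0.135 0.1325 5.54 -1.435 -4.75;0.282 -0.135 0.1325 5.54 -1.435 -4.75' 0.05 && python3 -m pendant '0 0 0 0 0 0; 0 0 0 0 0 0' && python3 - <<'E'
from h import *
from lid import lidrows
X=np.vstack([box(.11,.06,-.022,-.014),box(.05,.016,-.014,.014)])
ps=[];rs=[]
for n in("wrist","side","wrist"):
    p=grab(n)
    if n=="wrist": cv2.imwrite("pics/w7.png",p["image"])
    l=proj(p,[[.6234,-.045,.075]])[0]
    try: r=pick(p,"lid_handle",l)
    except Exception as e: print(n,repr(e)); continue
    m=np.argwhere(r); print(n,l,r.sum(),m.mean(0)[::-1])
    f=fit([p],[r],X,[.6234,-.045,.037,.075],tilt=np.radians(-35)); print(np.round(f[0],4),round(f[1],3))
    ps.append(p);rs.append(r)
f=fit(ps[-2:],rs[-2:],X,[.6234,-.045,.037,.075],tilt=np.radians(-35)); print("both",np.round(f[0],4),round(f[1],3))
lidrows(f[0],-.008)
E
```

```text
time_s: 21.6
ee_pos: [0.5481, -0.0589, 0.1972]
tcp_rot: [-2.571, 0.017, -1.52]
force: [7.0, 5.2, 3.4]
width: 0.588
time_s: 21.8
ee_pos: [0.5473, -0.0593, 0.1956]
tcp_rot: [-2.574, 0.017, -1.522]
force: [0.5, 0.1, -0.4]
width: 0.585
wrist [307.94565638 227.43898033] 7949 [309.75053466 215.85796956]
[ 0.6238 -0.0465  0.0367  0.0816] 0.023
side [356.21060198 231.9573311 ] 1429 [361.27781666 233.69209237]
[ 0.6283 -0.0434  0.0379  0.0782] 0.032
wrist [309.55042717 229.93001159] 7814 [311.14729972 218.51689276]
[ 0.6241 -0.0462  0.0396  0.0792] 0.02
both [ 0.6243 -0.0462  0.0372  0.0803] 0.035
move [-0.006  -0.0013  0.1479] [0.383 0.214 0.024]
[ 0.6289 -0.046   0.0738]
```

View pics/w7.png

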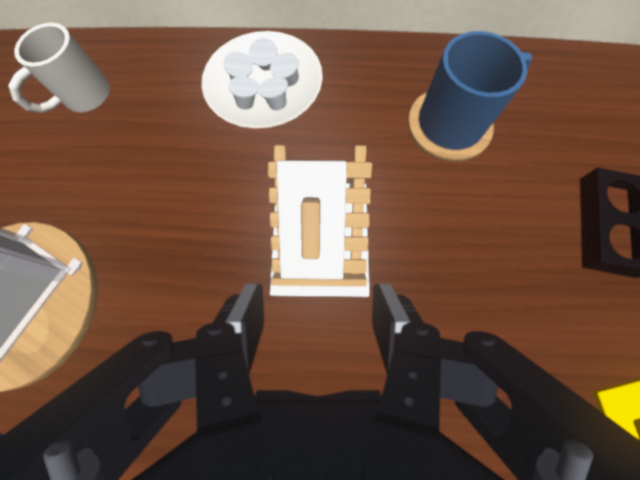

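```bash
python3 -m pendant '-0.002 0 0.03 0.1 0.05 0;-0.004 -0.001 0.06 0.2 0.1 0;-0.006 -0.0013 0.085 0.38 0.21 0.02;-0.006 -0.0013 0.095 0.38 0.21 0.02;-0.006 -0.0013 0.095 0.38 0.21 0.02;-0.006 -0.0013 0.095 0.38 0.21 0.02' && python3 - <<'E'
from lid import *
p=grab("wrist"); X=np.vstack([box(.11,.06,-.022,-.014),box(.05,.016,-.014,.014)])
r=pick(p,"lid_handle",proj(p,[[.6243,-.0462,.08]])[0]); f=fit([p],[r],X,[.6243,-.0462,.037,.080],tilt=np.radians(-35)); print(np.round(f[0],4),round(f[1],3))
print(tool()[0]); lidrows(f[0],-.008); lidrows([.6243,-.0462,.037,.08],-.008)
E
```

```text
time_s: 22.7
ee_pos: [0.6084, -0.0709, 0.1363]
tcp_rot: [-2.566, 0.055, -1.495]
force: [-0.0, 1.0, 0.5]
width: 0.58
[ 0.6237 -0.0471  0.0564  0.0808] 0.027
[ 0.60804156 -0.07085064  0.13691248]
move [-0.0189  0.0163  0.0655] [ 0.333  0.542 -0.14 ]
[ 0.6283 -0.0469  0.0742]
move [-0.0196  0.0162  0.0666] [0.338 0.646 0.014]
[ 0.6289 -0.046   0.0734]
```

```bash
python3 - <<'E'
from h import *
s=readout.state(); print(s["qpos"],s["dq"],s["tau"],s["force"],s["ee_pos"],s["tcp_rot"])
E
python3 -m pendant '0 0 0 0 0 0; 0 0 0 0 0 0;0 0 0 0 0 0'
```

```text
[ 0.14258422  0.2728693  -0.55900673 -0.06217853 -0.16047651  1.54630725] [ 0.00067055 -0.00902276 -0.00062303 -0.00573472  0.0002415   0.00503279] [-2.71118718e-02 -2.86482954e+01  1.46148527e+01  3.02552573e+00
  1.09248664e+00 -7.08776875e-03] [ 0.53852819  0.64684891 -0.06749676] [ 0.60804156 -0.07085064  0.13691248] [-2.5651089   0.05522107 -1.49474977]
time_s: 23.1
ee_pos: [0.6079, -0.0707, 0.1375]
tcp_rot: [-2.564, 0.055, -1.494]
force: [-0.4, 0.3, 0.7]
width: 0.589
```

Joint 5 is at its limit (-0.16), which explains the pose error. I grip the handle 15° oblique instead, with the tool tilted only 20°, and take up the rest when placing.

```bash
cat > lid2.py <<'E'
from h import *
LID=[.624,-.0465,.041,.080]
RL=R.from_euler("z",LID[2])*R.from_euler("y",np.radians(-35))
G=R.from_euler("y",np.radians(15))*R.from_euler("z",-np.pi/2)*R.from_euler("x",np.pi)  # tool in lid frame
TG=np.array([-.0028,0,-.0075])
def go(d):
    rot=RL*G; pos=np.array([LID[0],LID[1],LID[3]])+RL.apply(TG)-rot.apply([0,0,d]); rows(pos,rot); print("target",np.round(pos,4),"euler",rot.as_euler("xyz").round(3)," now",np.round(tool()[0],4))
if __name__=="__main__":
    import sys; go(float(sys.argv[1])); print(readout.state()["qpos"].round(3))
E
python3 lid2.py .08
```

```text
move [-0.0243  0.0015 -0.0113] [-2.169  0.624  0.067]
target [ 0.5987 -0.0475  0.1474] euler [-2.793  0.    -1.53 ]  now [ 0.6079 -0.0707  0.1375]
[ 0.143  0.272 -0.559 -0.062 -0.16   1.546]
```

```bash
python3 -m pendant '-0.008 0 -0.01 -0.7 0.2 0.02;-0.016 0 -0.0113 -1.4 0.4 0.04;-0.0243 0.0015 -0.0113 -2.17 0.62 0.067;-0.0243 0.0015 -0.0113 -2.17 0.62 0.067;-0.0243 0.0015 -0.0113 -2.17 0.62 0.067' && python3 lid2.py 0 && python3 - <<'E'
from h import *
p=grab("wrist"); X=np.vstack([box(.11,.06,-.022,-.014),box(.05,.016,-.014,.014)])
r=pick(p,"lid_handle",proj(p,[[.6243,-.0462,.08]])[0]); f=fit([p],[r],X,[.6243,-.0462,.037,.080],tilt=np.radians(-35)); print(np.round(f[0],4),round(f[1],3))
E
```

```text
time_s: 23.6
ee_pos: [0.5985, -0.0473, 0.1472]
tcp_rot: [-2.792, 0.001, -1.529]
force: [0.0, 1.0, 0.4]
width: 0.584
move [ 0.0003 -0.0002  0.0799] [-0.005  0.011  0.001]
target [ 0.626  -0.0464  0.0723] euler [-2.793  0.    -1.53 ]  now [ 0.5985 -0.0473  0.1472]
[ 0.219  0.277 -0.488  0.133 -0.464  1.284]
[ 0.6243 -0.0462  0.0415  0.0802] 0.012
```

```bash
python3 -m pendant '0 0 0.02 0 0 0;0 0 0.04 0 0 0;0 0 0.055 0 0 0;0 0 0.066 0 0 0;0 0 0.074 0 0 0;0 0 0.079 0 0 0;0 0 0.079 0 0 0;0 0 0.079 0 0 0' && python3 lid2.py 0
```

```text
time_s: 24.5
ee_pos: [0.6248, -0.0469, 0.073]
tcp_rot: [-2.793, 0.001, -1.53]
force: [-1.1, -0.2, 0.2]
width: 0.587
move [-0.0004 -0.0009  0.0011] [ 0.001  0.006 -0.007]
target [ 0.626  -0.0464  0.0723] euler [-2.793  0.    -1.53 ]  now [ 0.6248 -0.0469  0.073 ]
[ 0.205  0.419 -0.528  0.198 -0.285  1.225]
```

Good. Close, read the pose, and lift along the lid's normal.

```bash
python3 -m pendant '0 0 0 0 0 0;0 0 0 0 0 0;0 0 0 0 0 0;0 0 0 0 0 0;0 0 0 0 0 0;0 0 0 0 0 0' 0.0 && python3 - <<'E'
from h import *
s=readout.state(); print(s["width"]*.0854,s["force"]); 
e,r=tool(); np.savez("g.npz",e=e,q=r.as_quat())
RL=R.from_euler("z",.041)*R.from_euler("y",np.radians(-35)); up=r.inv().apply(RL.apply([0,0,1])); print("lid z in tool",up.round(3), "lid x in tool",r.inv().apply(RL.apply([1,0,0])).round(3),"world z in tool",r.inv().apply([0,0,1]).round(3))
E
```

```text
time_s: 25.1
ee_pos: [0.6251, -0.0467, 0.0738]
tcp_rot: [-2.791, 0.001, -1.53]
force: [-3.3, 0.7, 5.9]
width: 0.174
0.014880037228181172 [-3.25917447  0.73810022  5.94518191]
lid z in tool [-0.001  0.258 -0.966] lid x in tool [-0.001 -0.966 -0.258] world z in tool [-0.001 -0.343 -0.939]
```

```bash
python3 -m pendant '0 0.002 -0.006 0 0 0;0 0.005 -0.018 0 0 0;0 0.008 -0.03 0 0 0;0 0.008 -0.048 0 0 0;0 0 -0.07 0 0 0;0 -0.012 -0.1 0 0 0;0 -0.025 -0.135 0 0 0;0 -0.04 -0.17 0 0 0;0 -0.048 -0.195 0 0 0;0 -0.048 -0.195 0 0 0' && python3 - <<'E'
from h import *
print(readout.state()["width"],readout.state()["force"])
p=grab("wrist"); cv2.imwrite("pics/w8.png",p["image"])
e,r=tool(); print(e, readout.state()["qpos"])
# fit lid in tool frame: hull, params: lid x,z offset and pitch in tool
P=toolcam(p)
try:
    ds=finder.trace(p,"lid_handle"); print([(d["location"],d["confidence"],d["region"].sum()) for d in ds])
except Exception as ex: print(ex)
E
```

```text
time_s: 26.1
ee_pos: [0.6044, -0.0476, 0.2794]
tcp_rot: [-2.782, 0.002, -1.529]
force: [1.3, 0.3, -1.7]
width: 0.174
0.17428908125283538 [ 1.34162024  0.31469273 -1.69894369]
[ 0.60291092 -0.04766043  0.27588523] [ 0.2178129   0.15577583 -0.27349623  0.08284322 -0.79400082  1.3454404 ]
[([318.7, 241.3], 0.72, np.int64(19859)), ([567.9, 382.9], 0.64, np.int64(1509))]
```

View pics/w8.png

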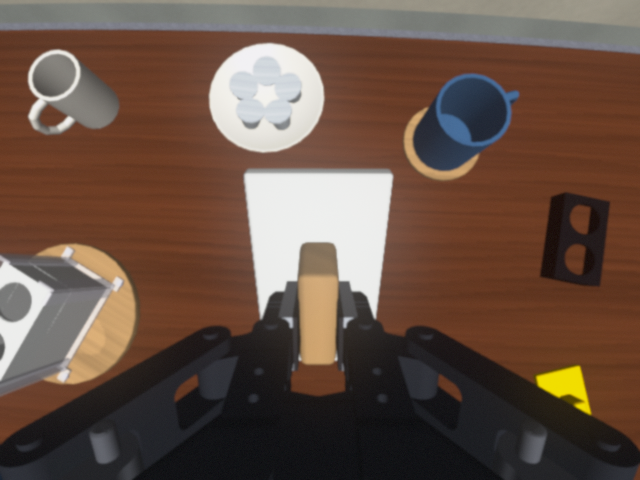

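The lid is held, with the far plate corners at (245,174) and (391,174), the sides through (263,318) and (378,318), and the handle's far end near row 243. I compare this with the nominal grasp.

```bash
python3 - <<'E'
from h import *
from scipy.optimize import least_squares
p=toolcam(grab("wrist")); g=np.load("g.npz"); rg=R.from_quat(g["q"])
RL=R.from_euler("z",.0415)*R.from_euler("y",np.radians(-35)); pL=np.array([.6243,-.0462,.0802])
Rn=rg.inv()*RL; tn=rg.inv().apply(pL-g["e"]); print("nominal t",tn.round(4))
K={"farTL":[.055,.03,-.014],"farTR":[.055,-.03,-.014],"farbotL":[.055,.03,-.022],"nearL":[-.055,.03,-.014],"hf_bot":[.025,0,-.014],"hf_top":[.025,0,.014],"hn_top":[-.025,0,.014]}
X=np.array(list(K.values()))
for k,u in zip(K,proj(p,Rn.apply(X)+tn)): print(k,u.round(1))
hsv=cv2.cvtColor(p["image"],cv2.COLOR_BGR2HSV); wm=(hsv[...,1]<60)&(hsv[...,2]>140)
for r in(168,172,176,180,200,240,280,310): k=np.where(wm[r,235:400])[0]+235; print(r,k.min() if len(k) else 0,k.max() if len(k) else 0,hsv[r,280])
im=p["image"][225:375,318]; print([(225+i,im[i].tolist()) for i in range(0,150,5)])
E
```

```text
nominal t [-0.0005 -0.0015 -0.0062]
farTL [240.5 173.5]
farTR [391.4 173.3]
farbotL [244.3 167. ]
nearL [263.8 360.2]
hf_bot [316.2 238.5]
hf_top [315.8 276.8]
hn_top [316.3 366.3]
168 0 0 [  8  49 130]
172 246 390 [ 40   4 172]
176 244 393 [ 30   1 236]
180 244 392 [ 60   1 238]
200 246 390 [ 60   1 238]
240 250 385 [ 60   1 238]
280 256 380 [ 45   2 237]
310 259 376 [165   7  75]
[(225, [237, 239, 238]), (230, [238, 239, 239]), (235, [237, 239, 238]), (240, [233, 234, 235]), (245, [94, 115, 134]), (250, [91, 112, 130]), (255, [92, 115, 134]), (260, [93, 118, 139]), (265, [93, 116, 138]), (270, [90, 115, 137]), (275, [103, 141, 172]), (280, [122, 170, 210]), (285, [120, 169, 210]), (290, [119, 169, 209]), (295, [119, 169, 209]), (300, [117, 167, 208]), (305, [118, 167, 208]), (310, [115, 168, 209]), (315, [113, 165, 207]), (320, [115, 167, 208]), (325, [113, 165, 207]), (330, [113, 165, 208]), (335, [114, 165, 209]), (340, [113, 165, 208]), (345, [114, 166, 209]), (350, [112, 163, 207]), (355, [113, 165, 208]), (360, [112, 164, 206]), (365, [53, 81, 121]), (370, [40, 62, 105])]
```

```bash
python3 - <<'E'
from h import *
from scipy.optimize import least_squares
p=toolcam(grab("wrist")); g=np.load("g.npz"); rg=R.from_quat(g["q"])
RL=R.from_euler("z",.0415)*R.from_euler("y",np.radians(-35)); Rn=rg.inv()*RL
X=np.array([[.055,.03,-.014],[.055,-.03,-.014],[.025,0,-.014],[.025,0,.014],[-.025,0,.014]])
obs=np.array([[243.5,174.5],[393,174.5],[np.nan,242.5],[np.nan,274.5],[np.nan,363]])
f=lambda v:np.nan_to_num((proj(p,(Rn*R.from_rotvec([0,v[3],v[4]])).apply(X)+v[:3])-obs)).ravel()
s=least_squares(f,[0,0,-.006,0,0],x_scale=[.001,.001,.001,.01,.01],diff_step=1e-4); print(s.x.round(4),s.fun.round(1))
r=Rn*R.from_rotvec([0,s.x[3],s.x[4]]); np.savez("lidhand.npz",q=r.as_quat(),t=s.x[:3])
# placement: lid flat at pocket, handle centre z, lid x along pocket -> choose closest yaw
for flip in(0,np.pi):
    L=R.from_euler("z",-.476+flip); T=L*r.inv(); 
    for z in(.20,): print(flip); rows(np.array([.55,.2655,z])-T.apply(s.x[:3]),T); print(T.as_euler("xyz"))
E
```

```text
[ 0.0003 -0.0007 -0.0036  0.0071 -0.001 ] [ 1.   0.4 -1.   0.4  0.  -3.7  0.   1.2  0.   1.4]
0
move [-0.3162  0.0632  0.057 ] [-5.594  0.239  4.999]
[ 2.88799786e+00  3.41233856e-04 -2.04691920e+00]
3.141592653589793
move [-0.3141  0.061   0.0578] [ -1.986  -1.164 -25.192]
[2.88799786e+00 3.41233856e-04 1.09467346e+00]
```

```bash
python3 -m pendant '-0.02 0.004 0 -0.3 0 0.3;-0.055 0.01 0 -0.9 0.03 0.8;-0.095 0.018 0.01 -1.6 0.07 1.4;-0.135 0.026 0.017 -2.3 0.1 2;-0.175 0.034 0.025 -3 0.13 2.6;-0.215 0.042 0.032 -3.7 0.16 3.2;-0.25 0.05 0.04 -4.4 0.19 3.9;-0.28 0.056 0.047 -5 0.21 4.5;-0.305 0.061 0.054 -5.594 0.239 5;-0.3162 0.0632 0.057 -5.594 0.239 5' && python3 -m pendant '0 0 0 0 0 0;0 0 0 0 0 0' && cat > lp.py <<'E'
from h import *
import sys
d=np.load("lidhand.npz"); r=R.from_quat(d["q"]); T=R.from_euler("z",-.476)*r.inv()
rows(np.array([.55,.2655,float(sys.argv[1])])-T.apply(d["t"]),T); e,q=tool(); L=q*r; print("lid handle now",(e+q.apply(d["t"])).round(4),"lid euler deg",np.degrees(L.as_euler("xyz")).round(2),"force",readout.state()["force"].round(1)); print("down in tool",q.inv().apply([0,0,-1]).round(4))
E
python3 lp.py .165
```

```text
time_s: 27.3
ee_pos: [0.5485, 0.2675, 0.1928]
tcp_rot: [2.884, -0.004, -2.047]
force: [-0.4, -0.3, -1.7]
width: 0.174
time_s: 27.5
ee_pos: [0.5478, 0.2668, 0.1916]
tcp_rot: [2.884, -0.007, -2.046]
force: [-0.4, -0.2, -1.3]
width: 0.172
move [-0.0004 -0.0086  0.0287] [ 0.039 -0.065 -0.012]
lid handle now [0.549  0.2658 0.195 ] lid euler deg [ -0.39   0.23 -27.24] force [-0.4 -0.2 -1.3]
down in tool [-0.0065 -0.2548  0.967 ]
```

```bash
python3 -m pendant '0 -0.003 0.01 0.02 -0.03 0;0 -0.006 0.02 0.04 -0.06 0;0 -0.0086 0.0285 0.04 -0.065 0;0 -0.0086 0.0285 0.04 -0.065 0;0 -0.0086 0.0285 0.04 -0.065 0' && python3 lp.py .14 && python3 - <<'E'
from h import *
p=grab("wrist"); cv2.imwrite("pics/w9.png",p["image"]); im=p["image"]
q=proj(p,place(np.array([[a*.057,b*.032,.122] for a,b in((-1,-1),(1,-1),(1,1),(-1,1))]),[.55,.2655,-.476])); print("mouth",q.round(0).tolist())
d=np.load("lidhand.npz"); r=R.from_quat(d["q"]); P=toolcam(p)
print("lid bottom",proj(P,r.apply(np.array([[a*.055,b*.03,-.022] for a,b in((-1,-1),(1,-1),(1,1),(-1,1))]))+d["t"]).round(0).tolist())
E
```

```text
time_s: 28.0
ee_pos: [0.5487, 0.2658, 0.1617]
tcp_rot: [2.888, -0.0, -2.048]
force: [0.2, 0.5, -1.5]
width: 0.175
move [-0.0006 -0.0061  0.0242] [-0.001 -0.004 -0.014]
lid handle now [0.5499 0.2649 0.165 ] lid euler deg [-4.000e-02 -1.000e-02 -2.735e+01] force [ 0.2  0.5 -1.5]
down in tool [-4.000e-04 -2.508e-01  9.681e-01]
mouth [[366.0, 326.0], [383.0, 152.0], [250.0, 152.0], [268.0, 326.0]]
lid bottom [[369.0, 349.0], [388.0, 170.0], [249.0, 170.0], [268.0, 349.0]]
```

No views are left, so I check with numbers and force from here.

```bash
python3 -m pendant '-0.0005 -0.001 0.005 0 0 0;-0.0005 -0.003 0.01 0 0 0;-0.0005 -0.004 0.0155 0 0 0;-0.0005 -0.004 0.0155 0 0 0' && python3 lp.py .137 && python3 - <<'E'
from h import *
X=np.vstack([box(.11,.06,-.022,-.014)])
ps=[];rs=[]
for n in("top","side"):
    p=grab(n); m=[d for d in finder.trace(p,"lid_handle")]
    l=proj(p,[[.55,.2655,.14]])[0]; print(n,l,[(np.round(d["location"]),d["confidence"],d["region"].sum()) for d in m])
p=grab("wrist"); hsv=cv2.cvtColor(p["image"],cv2.COLOR_BGR2HSV); wm=(hsv[...,1]<60)&(hsv[...,2]>140)
for r in range(140,200,5):
    k=wm[r,200:440]; e=np.where(np.diff(k.astype(int)))[0]+200; print(r,e)
E
```

```text
time_s: 28.45
ee_pos: [0.5485, 0.2663, 0.1448]
tcp_rot: [2.887, -0.002, -2.048]
force: [0.1, -0.5, -1.0]
width: 0.172
move [-0.0004 -0.003   0.0107] [ 0.008 -0.014 -0.017]
lid handle now [0.5497 0.2653 0.1481] lid euler deg [ -0.11   0.05 -27.35] force [ 0.1 -0.5 -1. ]
down in tool [-0.0016 -0.2517  0.9678]
top [146.2026545  215.20996781] [(array([145., 226.]), 0.88, np.int64(1127)), (array([472., 272.]), 0.66, np.int64(1525))]
side [249.56152199 150.65538921] [(array([390., 434.]), 0.73, np.int64(3306)), (array([253., 201.]), 0.35, np.int64(1883)), (array([254., 169.]), 0.18, np.int64(728))]
140 [248 252 384 389]
145 [244 248 281 353 388 393]
150 [240 245 392 397]
155 [237 278 359 400]
160 [238 399]
165 [238 383 389 399]
170 [239 247 389 398]
175 [239 398]
180 [240 397]
185 [240 396]
190 [242 394]
195 [245 390]
```

The posts' outer edges (238 and 399) and the lid edges (~244 and 393) both centre on column 318.5, so the lid is centred sideways. Lower it.

```bash
python3 -m pendant '-0.0004 -0.0008 0.003 0 0 0;-0.0004 -0.0016 0.006 0 0 0;-0.0004 -0.0022 0.0085 0 0 0;-0.0004 -0.0025 0.0095 0 0 0;-0.0004 -0.0025 0.0095 0 0 0' && python3 lp.py .136
```

```text
time_s: 29.2
ee_pos: [0.5495, 0.2669, 0.1365]
tcp_rot: [2.889, 0.001, -2.048]
force: [0.4, 0.5, -1.0]
width: 0.171
move [ 0.0007 -0.0005  0.0038] [-0.008  0.005 -0.009]
lid handle now [0.5507 0.2659 0.1398] lid euler deg [ 1.000e-02 -5.000e-02 -2.733e+01] force [ 0.4  0.5 -1. ]
down in tool [ 6.000e-04 -2.500e-01  9.682e-01]
```

```bash
python3 -m pendant '0.0005 -0.0003 0.0015 0 0 0;0.0005 -0.0007 0.0028 0 0 0;0.0005 -0.001 0.004 0 0 0;0.0005 -0.001 0.004 0 0 0' && python3 lp.py .136
```

```text
time_s: 29.6
ee_pos: [0.5496, 0.267, 0.1354]
tcp_rot: [2.89, 0.003, -2.047]
force: [-4.4, -0.0, 9.5]
width: 0.172
move [ 0.0008 -0.0002  0.0028] [-0.023  0.022  0.009]
lid handle now [0.5508 0.266  0.1387] lid euler deg [  0.14  -0.14 -27.25] force [-4.4 -0.   9.5]
down in tool [ 0.0028 -0.2486  0.9686]
```

```bash
python3 - <<'E'
from h import *
for i in range(2):
    s=readout.state(); e,q=tool(); print("force tool",q.inv().apply(s["force"]).round(2),"torque tool",q.inv().apply(s["wrist_torque"]).round(3)); p=grab("wrist")
hsv=cv2.cvtColor(p["image"],cv2.COLOR_BGR2HSV)
print([(r,hsv[r,300].tolist()) for r in range(150,182,2)])
print([(r,hsv[r,318].tolist()) for r in list(range(234,250,2))+list(range(268,282,2))+list(range(356,370,2))])
E
```

```text
force tool [ 1.99  6.13 -8.27] torque tool [-0.786  0.346  0.125]
force tool [ 0.74  5.66 -9.09] torque tool [-0.774  0.42   0.043]
[(150, [30, 3, 165]), (152, [15, 4, 145]), (154, [23, 8, 121]), (156, [0, 2, 121]), (158, [30, 4, 121]), (160, [30, 4, 121]), (162, [45, 4, 122]), (164, [30, 2, 122]), (166, [30, 4, 122]), (168, [30, 2, 121]), (170, [40, 6, 125]), (172, [30, 2, 146]), (174, [45, 2, 206]), (176, [45, 2, 232]), (178, [0, 0, 239]), (180, [60, 1, 240])]
[(234, [30, 1, 241]), (236, [45, 2, 242]), (238, [60, 1, 242]), (240, [30, 1, 238]), (242, [20, 18, 174]), (244, [17, 61, 121]), (246, [17, 60, 119]), (248, [17, 63, 118]), (268, [16, 73, 118]), (270, [15, 75, 119]), (272, [16, 76, 117]), (274, [16, 84, 133]), (276, [16, 96, 160]), (278, [17, 102, 185]), (280, [17, 105, 197]), (356, [17, 118, 210]), (358, [17, 117, 209]), (360, [17, 117, 210]), (362, [17, 116, 204]), (364, [15, 127, 145]), (366, [11, 157, 104]), (368, [10, 161, 103])]
```

```bash
python3 - <<'E'
from h import *
p=grab("side"); A=cv2.Rodrigues(np.float64(p["rvec"]))[0]; print("cam",(-A.T@p["tvec"]).round(2))
g=cv2.cvtColor(p["image"],cv2.COLOR_BGR2GRAY).astype(np.float32)
for nm,xy in (("long-",[0,-.03]),("long- +.03",[.03,-.03]),("end-",[-.055,0]),("end- b",[-.055,.01]),("end- c",[-.055,-.01])):
    zs=np.arange(.07,.15,.002); X=place(np.array([[xy[0],xy[1],z] for z in zs]),[.55,.2655,-.476]); u=proj(p,X).astype(np.float32)
    v=cv2.remap(g,u[:,0].reshape(1,-1),u[:,1].reshape(1,-1),cv2.INTER_LINEAR)[0]; print(nm,u[0].round(0),u[-1].round(0)); print(dict(zip((zs*1000).astype(int).tolist(),v.astype(int).tolist())))
b=[int(x) for x in proj(p,[[.55,.2655,.10]])[0]]
cv2.imwrite("pics/s9.png",cv2.resize(p["image"][b[1]-60:b[1]+60,b[0]-60:b[0]+60],None,fx=5,fy=5))
E
```

```text
cam [ 0.19 -0.57  0.59]
long- [252. 184.] [249. 153.]
{70: 185, 72: 186, 74: 186, 76: 186, 78: 186, 80: 186, 82: 186, 84: 185, 86: 185, 88: 185, 90: 185, 92: 185, 94: 185, 96: 185, 98: 185, 100: 185, 102: 185, 104: 186, 106: 186, 108: 186, 110: 186, 112: 190, 114: 215, 116: 227, 118: 231, 120: 218, 122: 188, 124: 183, 126: 186, 128: 212, 130: 235, 132: 232, 134: 232, 136: 233, 138: 232, 140: 202, 142: 139, 144: 145, 146: 139, 148: 96}
long- +.03 [265. 183.] [263. 153.]
{70: 186, 72: 186, 74: 186, 76: 186, 78: 186, 80: 185, 82: 185, 84: 186, 86: 192, 88: 190, 90: 186, 92: 184, 94: 184, 96: 184, 98: 184, 100: 186, 102: 186, 104: 186, 106: 185, 108: 185, 110: 185, 112: 185, 114: 211, 116: 231, 118: 227, 120: 195, 122: 183, 124: 183, 126: 188, 128: 198, 130: 226, 132: 231, 134: 232, 136: 232, 138: 232, 140: 232, 142: 209, 144: 197, 146: 189, 148: 173}
end- [229. 179.] [225. 149.]
{70: 187, 72: 188, 74: 187, 76: 188, 78: 189, 80: 190, 82: 190, 84: 190, 86: 190, 88: 188, 90: 188, 92: 188, 94: 188, 96: 191, 98: 199, 100: 193, 102: 206, 104: 228, 106: 214, 108: 179, 110: 178, 112: 191, 114: 
[... 307 characters left out ...]
2: 197, 94: 196, 96: 200, 98: 232, 100: 210, 102: 191, 104: 182, 106: 200, 108: 207, 110: 207, 112: 200, 114: 186, 116: 167, 118: 157, 120: 152, 122: 151, 124: 153, 126: 178, 128: 198, 130: 208, 132: 208, 134: 184, 136: 164, 138: 156, 140: 155, 142: 154, 144: 151, 146: 121, 148: 88}
end- c [228. 181.] [225. 151.]
{70: 180, 72: 180, 74: 180, 76: 183, 78: 185, 80: 185, 82: 184, 84: 183, 86: 182, 88: 182, 90: 182, 92: 181, 94: 182, 96: 184, 98: 185, 100: 187, 102: 189, 104: 191, 106: 179, 108: 201, 110: 202, 112: 182, 114: 161, 116: 174, 118: 185, 120: 187, 122: 178, 124: 176, 126: 172, 128: 168, 130: 165, 132: 167, 134: 171, 136: 189, 138: 191, 140: 180, 142: 175, 144: 163, 146: 156, 148: 155}
```

The side view puts the lid's underside at about z≈0.1205 and the rack top at 0.1135. So the lid is resting on the post tops, not on the rack. I measure the misfit along the long axis before moving.

```bash
python3 - <<'E'
from h import *
p=grab("wrist"); g=cv2.cvtColor(p["image"],cv2.COLOR_BGR2GRAY)
v=[.55,.2655,-.476]
for x in(.055,.057,.061): print("post top x",x,proj(p,place(np.array([[x,b,.122] for b in(-.036,-.032,-.018,.018,.032,.036)]),v)).round(1).tolist())
print("near post", proj(p,place(np.array([[x,b,.122] for x in(-.043,-.057) for b in(-.036,-.032,.032,.036)]),v)).round(1).tolist())
for z in(.122,.130): print("lid far edge if x=.055 z",z,proj(p,place(np.array([[.055,b,z] for b in(-.03,.03)]),v)).round(1).tolist())
for c in(240,242,245,250,258,265,272,300,318,338,365,372,380,388,392,395,397): print(c,g[130:200:2,c].tolist())
for r in(184,188,192,196,200,300,310,320,330,340,350): print("row",r,g[r,230:264:2].tolist(),g[r,372:408:2].tolist())
E
```

```text
post top x 0.055 [[407.0, 175.4], [397.4, 175.3], [363.8, 175.2], [277.2, 175.1], [243.6, 175.1], [234.1, 175.1]]
post top x 0.057 [[407.6, 170.7], [398.0, 170.7], [364.2, 170.5], [276.9, 170.4], [243.1, 170.4], [233.5, 170.5]]
post top x 0.061 [[408.9, 161.2], [399.2, 161.2], [364.8, 161.0], [276.3, 160.9], [242.0, 161.0], [232.3, 161.0]]
near post [[383.5, 342.6], [376.4, 342.6], [263.0, 342.3], [255.9, 342.3], [381.0, 359.4], [374.2, 359.4], [265.0, 359.2], [258.2, 359.1]]
lid far edge if x=.055 z 0.122 [[392.6, 175.3], [248.4, 175.1]]
lid far edge if x=.055 z 0.13 [[396.5, 182.0], [244.7, 181.8]]
240 [172, 169, 166, 166, 168, 171, 174, 177, 175, 172, 162, 146, 134, 135, 139, 186, 206, 199, 196, 181, 210, 228, 229, 228, 227, 227, 226, 227, 227, 226, 226, 227, 227, 226, 223]
242 [172, 169, 166, 166, 167, 170, 174, 177, 170, 156, 142, 136, 133, 133, 133, 170, 196, 198, 196, 179, 202, 223, 223, 222, 222, 225, 226, 227, 227, 228, 228, 230, 230, 230, 227]
245 [173, 169, 167, 166, 169, 172, 170, 159, 143, 133, 135, 132, 129, 125, 127, 168, 196, 197, 196, 172, 139, 145, 185, 207, 211, 21
[... 3705 characters left out ...]
, 81, 83, 106, 193, 229] [218, 234, 184, 75, 64, 65, 64, 66, 66, 62, 64, 65, 62, 63, 61, 62, 62, 61]
row 320 [76, 78, 78, 76, 77, 77, 76, 78, 76, 78, 77, 78, 79, 76, 65, 60, 51] [47, 59, 69, 71, 61, 62, 62, 61, 61, 60, 60, 60, 59, 58, 59, 59, 60, 55]
row 330 [59, 75, 75, 78, 78, 77, 77, 77, 78, 74, 71, 51, 37, 39, 38, 41, 39] [42, 41, 40, 41, 42, 42, 48, 55, 56, 56, 58, 58, 57, 56, 55, 55, 54, 44]
row 340 [33, 31, 29, 31, 30, 32, 31, 31, 33, 32, 32, 35, 33, 35, 35, 36, 35] [39, 39, 36, 36, 37, 34, 35, 35, 36, 33, 33, 32, 31, 31, 31, 32, 31, 31]
row 350 [35, 29, 28, 29, 28, 28, 26, 29, 28, 29, 28, 28, 30, 27, 30, 29, 29] [32, 31, 32, 32, 33, 31, 30, 32, 28, 29, 28, 29, 28, 28, 29, 29, 29, 27]
```

```bash
python3 - <<'E'
from h import *
v=[.55,.2655,-.476]
p=grab("wrist")
for z in(.026,.086,.114,.122,.130): print(z,proj(p,place(np.array([[.055,b,z] for b in(-.03,0,.03)]),v)).round(1).tolist())
s=grab("side"); g=cv2.cvtColor(s["image"],cv2.COLOR_BGR2GRAY).astype(np.float32)
# profiles along long side edge at several x
for x in np.arange(-.05,.051,.01):
    zs=np.arange(.1,.15,.0025); u=proj(s,place(np.array([[x,-.03,z] for z in zs]),v)).astype(np.float32)
    print(round(x,2),cv2.remap(g,u[:,0].reshape(1,-1),u[:,1].reshape(1,-1),cv2.INTER_LINEAR)[0].astype(int).tolist())
print("mean zs",zs.round(4).tolist())
E
```

```text
0.026 [[364.9, 127.3], [319.9, 127.1], [274.8, 127.2]]
0.086 [[379.1, 151.7], [320.2, 151.5], [261.4, 151.5]]
0.114 [[389.1, 169.1], [320.4, 168.9], [251.8, 168.9]]
0.122 [[392.7, 175.2], [320.5, 175.0], [248.4, 175.0]]
0.13 [[396.5, 181.9], [320.6, 181.7], [244.7, 181.7]]
-0.05 [189, 189, 189, 189, 190, 194, 198, 204, 225, 196, 182, 203, 207, 198, 180, 158, 152, 151, 164, 194]
-0.04 [185, 185, 183, 179, 175, 187, 211, 228, 210, 185, 188, 212, 233, 232, 232, 232, 232, 233, 232, 232]
-0.03 [185, 184, 185, 186, 185, 197, 223, 231, 181, 175, 187, 222, 235, 232, 232, 232, 233, 233, 233, 232]
-0.02 [185, 185, 186, 186, 186, 185, 226, 232, 160, 181, 188, 231, 233, 232, 232, 232, 232, 219, 220, 221]
-0.01 [185, 185, 185, 186, 185, 192, 229, 232, 227, 185, 187, 204, 232, 233, 232, 231, 218, 131, 140, 143]
0.0 [186, 186, 186, 185, 186, 197, 222, 232, 218, 187, 186, 202, 235, 232, 232, 231, 202, 141, 143, 110]
0.01 [186, 185, 186, 186, 185, 201, 223, 232, 203, 177, 185, 216, 237, 232, 232, 232, 198, 156, 139, 119]
0.02 [185, 185, 186, 185, 185, 196, 223, 231, 191, 187, 190, 215, 230, 232, 232, 232, 224, 161, 137, 140]
0.03 [185, 186, 185, 186, 185, 184, 228, 231, 195, 180, 185, 193, 226, 232, 232, 233, 232, 201, 198, 173]
0.04 [185, 185, 185, 186, 185, 190, 223, 231, 224, 180, 182, 188, 237, 232, 232, 232, 232, 232, 232, 232]
0.05 [189, 189, 189, 190, 189, 192, 199, 211, 222, 186, 183, 204, 239, 232, 232, 232, 232, 232, 232, 232]
mean zs [0.1, 0.1025, 0.105, 0.1075, 0.11, 0.1125, 0.115, 0.1175, 0.12, 0.1225, 0.125, 0.1275, 0.13, 0.1325, 0.135, 0.1375, 0.14, 0.1425, 0.145, 0.1475]
```

The side view (uniform rack-top strip, lid top at about z 0.129) and the contact height agree. The lid is about 3 mm too far along the pocket's +x and rests on the far post legs. I lift a little, shift back 3 mm and try again.

```bash
python3 -m pendant '0 0.0005 -0.002 0 0 0;0 0.001 -0.004 0 0 0;0 0.002 -0.0038 0 0 0;0.0003 0.003 -0.0036 0 0 0;0.0005 0.0039 -0.0033 0 0 0;0.0005 0.0039 -0.0033 0 0 0' && python3 lp.py .14 && python3 - <<'E'
from h import *
v=[.55,.2655,-.476]
p=grab("wrist"); g=cv2.cvtColor(p["image"],cv2.COLOR_BGR2GRAY)
print("post top .057/.061",proj(p,place(np.array([[x,0,.122] for x in(.057,.061)]),v)).round(1).tolist())
for c in(258,265,272,300,372,380): print(c,g[140:190:2,c].tolist())
for r in (190,196): print("row",r,g[r,230:264:2].tolist(),g[r,372:408:2].tolist())
E
```

```text
time_s: 30.5
ee_pos: [0.5464, 0.2678, 0.1391]
tcp_rot: [2.89, 0.002, -2.047]
force: [0.1, -0.2, -0.8]
width: 0.17
move [ 0.0001 -0.0032  0.0017] [-0.018  0.016  0.007]
lid handle now [0.5476 0.2668 0.1424] lid euler deg [  0.1   -0.11 -27.25] force [ 0.1 -0.2 -0.8]
down in tool [ 0.0021 -0.249   0.9685]
post top .057/.061 [[318.8, 160.1], [318.9, 150.6]]
258 [126, 128, 127, 123, 128, 180, 216, 218, 217, 199, 229, 236, 236, 236, 183, 125, 146, 204, 229, 237, 236, 237, 237, 237, 237]
265 [121, 133, 128, 120, 128, 182, 216, 218, 217, 199, 230, 236, 237, 235, 183, 126, 146, 205, 230, 237, 238, 237, 237, 238, 237]
272 [122, 134, 129, 123, 128, 183, 216, 219, 216, 200, 231, 237, 237, 236, 181, 127, 148, 205, 230, 237, 238, 238, 238, 238, 238]
300 [121, 155, 135, 120, 121, 121, 121, 121, 122, 159, 233, 239, 240, 238, 183, 128, 147, 207, 232, 240, 240, 240, 240, 240, 240]
372 [122, 128, 125, 123, 128, 186, 220, 221, 221, 214, 241, 242, 243, 241, 201, 127, 141, 202, 234, 243, 242, 242, 243, 243, 243]
380 [116, 116, 116, 115, 122, 177, 218, 222, 220, 213, 240, 243, 243, 242, 202, 128, 139, 200, 233, 242, 243, 242, 243, 243, 242]
row 190 [162, 164, 167, 174, 183, 192, 194, 191, 199, 231, 236, 236, 236, 236, 237, 237, 238] [243, 243, 243, 243, 243, 243, 242, 242, 241, 226, 181, 185, 186, 183, 174, 167, 168, 166]
row 196 [183, 188, 189, 191, 191, 190, 190, 189, 196, 226, 235, 237, 237, 236, 237, 237, 237] [243, 243, 243, 243, 243, 243, 243, 243, 240, 222, 192, 189, 184, 176, 173, 175, 175, 173]
```

```bash
python3 -m pendant '0 -0.0008 0.0015 0 0 0;0 -0.0012 0.003 0 0 0;0 -0.0017 0.005 0 0 0;0 -0.002 0.0065 0 0 0;0 -0.0024 0.008 0 0 0;0 -0.0024 0.008 0 0 0' && python3 lp.py .136
```

```text
time_s: 31.15
ee_pos: [0.5467, 0.2676, 0.1305]
tcp_rot: [2.89, 0.002, -2.047]
force: [1.2, -0.3, -1.3]
width: 0.176
move [ 0.     -0.0017 -0.0027] [-0.017  0.013  0.006]
lid handle now [0.5479 0.2666 0.1339] lid euler deg [  0.09  -0.1  -27.26] force [ 1.2 -0.3 -1.3]
down in tool [ 0.0018 -0.2491  0.9685]
```

It is now 5 mm below the false contact with no force: the lid is inside the posts. On down to the rack.

```bash
python3 -m pendant '0 -0.0003 0.001 0 0 0;0 -0.0006 0.002 0 0 0;0 -0.0008 0.003 0 0 0;0 -0.001 0.0038 0 0 0;0 -0.001 0.0038 0 0 0' && python3 lp.py .13
```

```text
time_s: 31.65
ee_pos: [0.5471, 0.2676, 0.1289]
tcp_rot: [2.891, 0.003, -2.046]
force: [-0.2, -1.4, 6.9]
width: 0.17
move [ 0.0002 -0.0025  0.0016] [-0.026  0.021  0.016]
lid handle now [0.5483 0.2666 0.1322] lid euler deg [  0.15  -0.15 -27.21] force [-0.2 -1.4  6.9]
down in tool [ 0.0029 -0.2483  0.9687]
```

```bash
cat > prof.py <<'E'
from h import *
v=[.55,.2655,-.476]
s=grab("side"); g=cv2.cvtColor(s["image"],cv2.COLOR_BGR2GRAY).astype(np.float32)
zs=np.arange(.1,.15,.0025); print((zs*1000).tolist())
for x in np.arange(-.06,.061,.01):
    u=proj(s,place(np.array([[x,-.03,z] for z in zs]),v)).astype(np.float32)
    print(round(x,2),cv2.remap(g,u[:,0].reshape(1,-1),u[:,1].reshape(1,-1),cv2.INTER_LINEAR)[0].astype(int).tolist())
p=grab("wrist"); g=cv2.cvtColor(p["image"],cv2.COLOR_BGR2GRAY)
for z in(.114,.122): print(z,proj(p,place(np.array([[.055,b,z] for b in(-.03,0,.03)]),v)).round(1).tolist())
print("post",proj(p,place(np.array([[x,0,.122] for x in(.057,.061)]),v)).round(1).tolist())
for c in(258,272,300,380): print(c,g[140:190:2,c].tolist())
E
python3 prof.py
```

```text
[100.0, 102.50000000000001, 105.00000000000001, 107.50000000000001, 110.00000000000001, 112.50000000000001, 115.00000000000001, 117.50000000000001, 120.00000000000003, 122.50000000000003, 125.00000000000003, 127.50000000000003, 130.00000000000003, 132.50000000000003, 135.00000000000003, 137.50000000000003, 140.00000000000003, 142.50000000000006, 145.00000000000006, 147.50000000000006]
-0.06 [133, 130, 144, 142, 147, 151, 144, 145, 184, 176, 169, 161, 156, 158, 157, 157, 156, 156, 156, 158]
-0.05 [189, 189, 189, 189, 189, 186, 178, 190, 232, 238, 232, 230, 224, 220, 205, 175, 169, 158, 170, 197]
-0.04 [184, 183, 182, 179, 175, 165, 171, 189, 209, 231, 232, 232, 232, 232, 232, 232, 232, 232, 231, 230]
-0.03 [185, 185, 185, 185, 185, 196, 192, 187, 203, 225, 232, 232, 232, 232, 232, 232, 232, 232, 231, 231]
-0.02 [185, 186, 185, 185, 185, 185, 188, 185, 190, 227, 232, 233, 232, 231, 188, 166, 155, 158, 147, 154]
-0.01 [185, 185, 185, 185, 185, 186, 189, 183, 190, 237, 232, 232, 232, 226, 163, 142, 143, 147, 144, 143]
0.0 [185, 186, 186, 185, 185, 177, 168, 183, 206, 238, 232, 232, 232, 
[... 635 characters left out ...]
8, 152, 156, 156, 153, 178, 205]
0.114 [[391.3, 168.3], [319.2, 168.0], [247.1, 168.0]]
0.122 [[395.1, 174.7], [319.2, 174.4], [243.3, 174.4]]
post [[319.2, 169.5], [319.2, 159.4]]
258 [125, 127, 127, 128, 130, 128, 121, 120, 122, 165, 212, 219, 218, 206, 152, 123, 147, 205, 230, 238, 237, 237, 238, 237, 237]
272 [120, 120, 121, 121, 132, 132, 122, 122, 123, 152, 193, 200, 200, 189, 162, 126, 146, 205, 231, 238, 238, 238, 238, 238, 238]
300 [118, 118, 118, 119, 162, 168, 122, 121, 120, 122, 122, 123, 122, 128, 156, 127, 145, 204, 232, 240, 240, 240, 240, 240, 241]
380 [118, 114, 115, 114, 120, 125, 121, 123, 124, 164, 214, 222, 222, 220, 200, 130, 137, 198, 233, 243, 243, 243, 243, 243, 243]
```

Now the side profile shows rack, lid edge and lid top (about 0.121 all along) with no gap: seated flat. Release and retreat.

```bash
python3 -m pendant '0 0 0 0 0 0;0 0 0 0 0 0;0 0 0 0 0 0;0 0 -0.002 0 0 0;0 0 -0.015 0 0 0;0 0 -0.04 0 0 0;0 0 -0.08 0 0 0;0 0 -0.12 0 0 0;0 0 -0.16 0 0 0;0 0 -0.16 0 0 0' 0.04 && python3 -m pendant '0 0 0 0 0 0;0 0 0 0 0 0;0 0 0 0 0 0' && python3 - <<'E'
from h import *
X=np.vstack([box(.11,.06,-.022,-.014),box(.05,.016,-.014,.014)])
p=grab("wrist"); cv2.imwrite("pics/end.png",p["image"]); l=proj(p,[[.55,.2655,.13]])[0]; print("expected px",l)
for d in finder.trace(p,"lid_handle"):
    print(d["location"],d["confidence"],d["region"].sum())
r=pick(p,"lid_handle",l); 
# orientation + position with z fixed .136 (tilt free via x/y rot)
def f(v):
    Y=(R.from_euler("z",v[2])*R.from_euler("xy",v[3:5])).apply(X)+[v[0],v[1],.136]
    h=hullmask(p,Y); m=mhull(r); return 1-(h&m).sum()/(h|m).sum()
v0=np.array([.55,.2655,-.476,0,0]); print("iou err at nominal",f(v0)); print(fit([p],[r],X+[0,0,.136],[.55,.2655,-.476]))
S=np.vstack([v0]+[v0+d for d in np.diag([.005,.005,.05,.04,.04])]); q=minimize(f,v0,method="Nelder-Mead",options=dict(initial_simplex=S)); print(q.x.round(4),q.fun)
t=grab("top"); s=grab("side")
for nm,lt,ls,r_,h_,v_ in(("mug_near",(160,308),(187,208),.041,.092,[.382,.2605,-.5]),("sugar_jar",(411,311),(290,365),.036,.1,[.3689,-.2242,-.56])):
    try: print(nm,fit([t,s],[pick(t,nm,lt),pick(s,nm,ls)],disc(r_,0,h_),v_)[0].round(4))
    except Exception as e: print(nm,repr(e))
E
python3 prof.py | head -14
```

```text
time_s: 32.75
ee_pos: [0.5857, 0.2487, 0.2917]
tcp_rot: [2.901, 0.013, -2.047]
force: [1.3, -0.5, 0.1]
width: 0.467
time_s: 33.05
ee_pos: [0.5853, 0.2486, 0.291]
tcp_rot: [2.9, 0.012, -2.047]
force: [0.7, -0.4, -0.3]
width: 0.466
expected px [320.97801553 221.76470465]
[319.0, 210.1] 0.79 6561
iou err at nominal 0.03161056371561477
(array([ 0.54974221,  0.26616865, -0.47499292]), np.float64(0.02135664490428235))
[ 0.5494  0.266  -0.4773  0.014  -0.0254] 0.01327285570881509
mug_near [ 0.3814  0.2613 -0.4439]
sugar_jar [ 0.3688 -0.2244 -0.5595]
[100.0, 102.50000000000001, 105.00000000000001, 107.50000000000001, 110.00000000000001, 112.50000000000001, 115.00000000000001, 117.50000000000001, 120.00000000000003, 122.50000000000003, 125.00000000000003, 127.50000000000003, 130.00000000000003, 132.50000000000003, 135.00000000000003, 137.50000000000003, 140.00000000000003, 142.50000000000006, 145.00000000000006, 147.50000000000006]
-0.06 [131, 129, 143, 142, 145, 149, 143, 144, 181, 174, 167, 158, 155, 155, 156, 157, 155, 155, 156, 158]
-0.05 [187, 187, 187, 187, 187, 185, 179, 189, 231, 238,
[... 519 characters left out ...]
181, 205, 237, 231, 231, 231, 218, 172, 142, 139, 142, 138, 136]
0.01 [183, 183, 183, 183, 184, 181, 184, 188, 206, 228, 231, 231, 231, 223, 176, 137, 138, 141, 138, 136]
0.02 [184, 184, 183, 184, 184, 195, 188, 185, 197, 221, 230, 231, 230, 230, 159, 134, 138, 140, 138, 136]
0.03 [183, 183, 183, 184, 184, 184, 182, 182, 186, 227, 231, 231, 231, 231, 230, 229, 222, 221, 218, 223]
0.04 [184, 185, 185, 184, 182, 182, 177, 180, 187, 237, 231, 231, 231, 231, 231, 230, 230, 231, 230, 229]
0.05 [188, 188, 188, 188, 187, 185, 180, 195, 231, 238, 231, 230, 230, 230, 230, 230, 230, 230, 229, 230]
0.06 [169, 175, 177, 177, 183, 185, 180, 193, 203, 192, 184, 165, 147, 146, 149, 154, 154, 151, 176, 203]
```

```bash
python3 -c "
from plant import manip
print(manip.sign_off())"
```

```text
the job is handed in; nothing more can be done
None
```

I put the pod holder back together in the asked order, and the last checks show all three parts lying flat and square between the posts. I handed it in at about 33 s of robot time; the sign-off gives no verdict.

**Bin and rack:** I lowered each until I felt light contact (about 8 N). Pictures afterwards showed both square in the posts.

**Lid:**
- **Grip:** Joint 5 hit its limit when I lined the gripper up with the sloping lid, so I gripped the handle 15° off and levelled the lid when placing it.
- **False contact:** On the first lowering it touched the tops of the far posts with about 10 N. The side camera showed a gap, so I lifted it, moved it back 3 mm and lowered it onto the rack.

**Last checks after letting go:**
- The lid centre measured (0.5497, 0.2662) m at -0.475 rad; the pocket is at (0.550, 0.2655) m and -0.476 rad.
- The side profile put the lid's top at about 0.121 m along its whole length, against 0.122 m expected, with no gap beneath it.
- The mug and the sugar jar were within 1 mm of where they started.

**Where the checks disagreed:**
- A looser fit that let the lid tilt gave 1.4°, which the side profile doesn't support; I took it as noise.
- My estimate of the lid's position in the gripper was a few millimetres off, which caused the false contact.
- I had used all 12 picture views before lowering the lid, so its placing was checked from pixel measurements and force only.

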